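# Refit the dry-block heater's second block and lock it with the quarter-turn fastener

## Robot

A 6-joint arm with a two-finger parallel gripper is mounted at the origin on the work surface. World frame = base frame: x ahead of the robot, y to its left, z up, the work surface at z = 0. Lengths are in m, angles in rad, forces in N, time in s.
With the tool pointing down it reaches from about 0.325 to 0.85 m from the base axis. Payload 4.4 kg.
Tool frame: the origin (TCP) lies where the fingers leave the gripper's body, on its centre line; the fingertips stand env.tip_reach ahead of it and the grasp point (between the pads) lies 78 mm ahead of it (env.tip_reach is the distance from the TCP to the fingertips, in m); z points along the fingers, y is the direction in which the jaws open and shut (so a half turn about z gives the same grasp; the last joint's range is limited). The gripper opens to 94 mm and grips with 3 to 60 N. Pads are 16 mm wide; open, the fingers measure 119 mm over their backs; the gripper's body (75 mm by 177 mm) begins 78 mm behind the grasp point.
Start: joints at [1.056, 0.207, 1.542, -0, 1.393, -0.15], TCP at [0.205, 0.537, 0.303] pointing down, gripper open.
Joint ranges: [-2.73, 2.73], [-0.86, 2.22], [0.23, 2.46], [-1.11, 4.25], [0.08, 2.63], [-2.82, 2.82]. Speed limits (rad/s): [2.79, 2.79, 3.14, 3.14, 3.14, 3.14].

## Interface

Orientations are given as [roll, pitch, yaw] about the fixed x, y, z axes, in that order (R = Rz(yaw) Ry(pitch) Rx(roll)).
In Python, from bench import env, viewer, look_for, silhouettes, tip_of gives the robot as it stands.
- The arm moves only by the tool step_arm, never from a script. Its argument "deltas" is a list of rows, each an object with "travel": the shift along the tool's x, y, z in m, a list of three; "twist": the turn about the tool's z in degrees. In form: [{"travel": [dx, dy, dz], "twist": twist}, ...]. A call has 1 to 8 rows; each row is the pose to reach, as a shift and turn from the pose commanded when the call began, along the tool's axes at that moment; what a row does not reach only later rows make up. A row lasts 1/8 s, in which the tool goes at most 62.5 mm and 10.7 degrees, less where a joint would pass 70% of its speed; a pose out of reach is approached as far as the arm can. A call with a gripper value outside its range is refused whole. "jaw" is the finger opening in m, from 0 to 0.094, set as the call begins (left out, the last holds). The fingers move at their own pace and stop on an object; "grip_force" is the grip in N (left out, the last holds). Time passes only in rows, so rows that repeat a pose let the fingers close. It gives the time, the measured TCP pose, the force and the opening at its end, in the units of the state.
- env.state(): the state, without advancing time (a new reading comes with each control period).
- viewer.read_camera(name): name is "scene" or "top" or "wrist"; returns a dict with "img" (400x640x3 uint8, blue, green, red), "range_z" (400x640 float32, m along the optical axis (not along the pixel's ray), 0 where there is no reading), "vertical_fov" (degrees; the focal length in pixels is half the picture's height over the tangent of half this angle, whatever the lens; pixels are square), "cx", "cy" (the principal point, pixels), "k1" (the pictures are not rectified: a ray, as slopes to the right and down, at radius r is drawn at 1 + k1 r^2 times it, then the intrinsics apply), "pose" (4x4, takes a point from camera to world coordinates). Camera axes: x right, y down, z forward; pixel columns grow to the right and rows downward; lengths in m; the calibration is good to about 2 mm. A picture is of the moment at which its call begins.
- env.finish_job(): hands the job in, once; it reports no verdict.
Trained networks look in a picture, given as the dict that the camera call returned (one of the last four; its "shot" number tells which), for a name from the list of things; names that differ only in an ending like _2 or _b are one class to them, and where a whole thing is asked for, a point or a joint stands for the part that bears it (a point fixed in the world has none). Each returns a list of dicts, best first, with "conf" (0 to 1); they miss things now and then, are a little off and sometimes report something else, mostly with a low value. They report only what shows in the picture. A call takes as long as a camera call.
- look_for(picture, label): "location" ([column, row] in pixels, amid what is visible of it).
- silhouettes(picture, label): "pixels" (400x640 bool, what is visible of it) and "location" ([column, row] in pixels, amid what is visible of it).
- tip_of(picture, label): "location" ([column, row] in pixels: a listed point, or the origin of a listed thing).
The state is a dict: "time": time; "q": joint angles; "qvel": joint speeds; "joint_torque": joint torques, N m; "tool_pos": TCP position; "orientation": TCP orientation; "ft_force": force on the tool from outside, world axes, zero at the start; "wrist_torque": the same for the moment, N m; "gripper_width": finger opening in m.
Only numpy, scipy, OpenCV 4.12 (cv2) and the standard library are available. Lean on these libraries where they do the work, as an engineer would, in place of code of your own. Each camera call takes 0.05 s, during which the arm holds its last target.

## Task

Fit the loose L-shaped aluminium block into the empty L-shaped place in the sloped bay of the block heater, so that it nests with the block already there and sits fully home on the recess floor. Then lock it: turn the black wing of the quarter-turn fastener until it lies straight up and down the slope, push it fully in, and turn it a quarter turn clockwise to its stop, so that its steel arm lies across the block and it stays in. Leave the tube rack, the bottle and the jar where they are.

Things in the scene. Friction and masses are not known exactly. Their poses are not given: they have to be found in the camera images.
- block: Loose L-shaped aluminium dry block, about 0.45 kg, lying right side up on the bench; seen from above, three square cells of 42 mm. Body 36 mm high; its lowest 6 mm are 1.8 mm narrower all round (lead-in). A grip rib, 48 mm long (along x), 12 mm thick (y) and 36 mm high, stands on its top. Origin: under the rib's centre, at the underside; z up out of the block.
- block_mid (a point): Point of the loose L-block at the foot of its grip rib: rib's centre in plan (near the centre of mass), 36 mm above the underside, half-way up the whole. The rib rises 36 mm above it. With respect to it, in the block's axes, one arm of the L covers x -35 to +49, y -35 to +7 mm, the other x -35 to +7, y +7 to +49 mm.
- bay: Sloped deck of the white block heater, inclined 28 degrees, facing away from the robot (low edge on the far side). Origin at the centre of the recess floor; x straight up the slope, y left (looking up it), z square out of it. Deck surface 30 mm above the floor (z); the fixed mating L-block, 36 mm high, fills the recess but for the empty place, which is 2.5 mm larger than the loose block all round.
- bay_seat (a point): Where block_mid belongs when the block is fully home, with the axes that the block then has (those of the bay: x up the slope, y left, z square out of the deck). It lies 36 mm above the recess floor along z. The fixed L-block is on the +x +y side of it.
- stud_hole (a point): On the fastener's axis, at the deck surface, in a 6 mm steel plate with a 40 x 13 mm slot; axes as the bay (z is the fastener's axis, outwards; the slot runs along x, straight up and down the slope). It lies 76 mm to the -y side of bay_seat.
- stud_wing (a point): Centre of the fastener's black wing: 56 mm long along its x, 12 mm thick (y), 32 mm high (z, the fastener's axis, outwards). 49 mm above stud_hole with the fastener out. Under the wing a steel clamp arm, 18 mm wide, 7.5 mm thick, points along its -x and ends 58 mm from the axis. Below on the shaft, 2 mm over the plate, a 34 x 8 mm key bar, also along x.
- stud_push (a joint): How far the fastener is pushed in, m: 0 out, 0.0165 its limit. A spring pushes it out (2 N at 0, 6 N in). It goes in only with its key lined up with the slot (within about 0.15 rad); the key is through and free to turn from about 0.0145. Turned there, it stays in at about 0.014 when let go; otherwise it springs out again.
- stud_turn (a joint): Turn of the fastener, rad, growing clockwise seen looking down on the deck: 0 = wing and key lined up with the slot, clamp arm straight down the slope (it starts negative); +1.57 = locked, arm to +y across the block, about 5 mm above its top; stop at 1.62. Friction 0.06 N m.
- rack: Bystander: white plastic tube rack 72 x 200 x 70 mm with some capped tubes (99 mm high); origin at the centre of its underside, long side along y.
- bottle: Bystander: bottle, 68 mm across, 150 mm high; origin at the centre of its underside.
- jar: Bystander: jar, 76 mm across, 85 mm high; origin at the centre of its underside.

How it is judged:
On the way, in this order (a step that is already met when the one before it is completed fails the run):
1. the block sits fully home in the bay while the fastener is still out (distance between block_mid and bay_seat below 0.006 m and z of block_mid in the frame of bay_seat below 0.0025 m and angle between the z axis of block_mid and the z axis of bay_seat, either way round below 0.06 rad and value of joint stud_push below 0.008 m), for 0.2 s.
2. the fastener has gone through its slot and is turned to locked (value of joint stud_push above 0.012 m and value of joint stud_turn above 1.4 rad), for 0.1 s.
At the end, for the whole second after the job is handed in: The block is at rest, fully home in its place in the bay (within 6 mm of its seat, not more than 2.5 mm proud, lying within 0.06 rad flat on the floor and within 0.12 rad of the bay's direction), and the fastener stays pushed in (more than 12 mm) and turned at least 1.4 rad clockwise from its slot (all of step 2 and distance between block_mid and bay_seat below 0.006 m and z of block_mid in the frame of bay_seat below 0.0025 m and angle between the z axis of block_mid and the z axis of bay_seat, either way round below 0.06 rad and angle between the x axis of block_mid and the x axis of bay_seat, either way round below 0.12 rad and linear speed of block below 0.02 m/s); the robot touches nothing.
It fails at once if the tube rack is pushed or tipped (over 25 mm or 0.3 rad) (distance of rack from where it was at the start of the episode above 0.025 m or angle between rack's own z axis and vertical above 0.3 rad).
It fails at once if the bottle is pushed or tipped (over 25 mm or 0.3 rad) (distance of bottle from where it was at the start of the episode above 0.025 m or angle between bottle's own z axis and vertical above 0.3 rad).
It fails at once if the jar is pushed or tipped (over 25 mm or 0.3 rad) (distance of jar from where it was at the start of the episode above 0.025 m or angle between jar's own z axis and vertical above 0.3 rad).
It also fails if it takes over 59 s, if anything falls off the work surface, if the arm or the gripper's body presses on something with over 40 N, if the wrist force passes 120 N, or if a joint passes its speed limit or range.

## Working session

There is one attempt and no reset: what is moved stays moved. The work goes in short steps, Python scripts to look and compute and a tool call to move; the robot and the scene stay as the last step left them, time stands still between calls to the robot, and variables do not carry over. Pictures are saved under pics/ and viewed, and the job is handed in when it is done.

Besides the shell and the picture viewer there is one more tool, called after "Emit:" as a command line: name --argument value ..., lists and objects as JSON in quotes. step_arm: Moves the arm, as the interface text tells. Its arguments: {"type":"object","properties":{"deltas":{"type":"array","items":{"type":"object","properties":{"travel":{"type":"array","items":{"type":"number"}},"twist":{"type":"number"}}}},"jaw":{"type":"number"},"grip_force":{"type":"number"}},"required":["deltas"]}

```bash
ls; mkdir -p pics; cat > h.py <<'E'
import numpy as np, cv2
from bench import env, viewer, look_for, silhouettes, tip_of
from scipy.spatial.transform import Rotation as R
def K(p):
    f=200/np.tan(np.radians(p["vertical_fov"])/2); return np.array([[f,0,p["cx"]],[0,f,p["cy"]],[0,0,1.]])
def slopes(p,uv):
    uv=np.atleast_2d(np.asarray(uv,float)); k=K(p)
    d=np.c_[(uv[:,0]-k[0,2])/k[0,0],(uv[:,1]-k[1,2])/k[1,1]]
    s=d.copy()
    for _ in range(30): s=d/(1+p["k1"]*(s**2).sum(1,keepdims=True))
    return s
def ray(p,uv):
    s=slopes(p,uv); T=p["pose"]; return T[:3,3], np.c_[s,np.ones(len(s))]@T[:3,:3].T
def unproj(p,uv,z=None):
    uv=np.atleast_2d(uv)
    if z is None: z=p["range_z"][uv[:,1].astype(int),uv[:,0].astype(int)]
    o,d=ray(p,uv); return o+d*np.asarray(z)[:,None]
def proj(p,X):
    X=np.atleast_2d(X);T=p["pose"]; c=(X-T[:3,3])@T[:3,:3]; s=c[:,:2]/c[:,2:]
    s=s*(1+p["k1"]*(s**2).sum(1,keepdims=True)); k=K(p)
    return np.c_[s[:,0]*k[0,0]+k[0,2],s[:,1]*k[1,1]+k[1,2]]
def cloud(p):
    v,u=np.mgrid[0:400,0:640]; uv=np.c_[u.ravel(),v.ravel()]
    return unproj(p,uv).reshape(400,640,3)
E
python3 - <<'E'
from h import *
print(env.state(), env.tip_reach)
for n in ["scene","top","wrist"]:
    p=viewer.read_camera(n); cv2.imwrite(f"pics/{n}0.png",p["img"]); print(n,p["vertical_fov"],p["cx"],p["cy"],p["k1"],p["pose"].round(3).tolist())
    for l in ["block","bay","stud_wing","rack","bottle","jar","block_mid","bay_seat","stud_hole"]:
        try:
            for q in tip_of(p,l)[:2]: print(l,np.round(q["location"],1),round(q["conf"],2))
        except Exception as e: print(l,e)
E
```

```text
pics
{'time': 0.0, 'q': array([ 1.05551018e+00,  2.07401688e-01,  1.54291783e+00,  1.07583813e-05,
        1.39349629e+00, -1.50502058e-01]), 'qvel': array([ 0.0006863 , -0.00048563, -0.00082918, -0.00041986, -0.00078917,
       -0.00229825]), 'joint_torque': array([ 4.42944074e-04, -3.70876014e+01, -2.81415653e+01,  6.96622906e-02,
        3.62000184e-02, -1.85098957e-04]), 'tool_pos': array([0.20485108, 0.53665337, 0.3015181 ]), 'orientation': array([-3.13939622e+00, -3.43793221e-04,  2.77680628e+00]), 'ft_force': array([0.11392796, 0.85823894, 0.04022929]), 'wrist_torque': array([0.00034566, 0.00947168, 0.0426261 ]), 'gripper_width': 0.0940882532200491} 0.0972
scene 48.870526871917136 311.2177371629966 199.93113513952224 -0.10297476525667695 [[-0.869, 0.373, -0.325, 0.918], [0.494, 0.645, -0.582, 0.541], [-0.007, -0.667, -0.745, 0.892], [0.0, 0.0, 0.0, 1.0]]
block [409.3 316. ] 0.81
block [304.2 127.5] 0.47
bay [334.1 183.6] 0.55
stud_wing [336.1 199.8] 0.8
rack [322.7 392.1] 0.77
bottle [303.1 126.3] 0.95
bottle [327.7 181.7] 0.54
jar [239.7 151.7] 0.95
block_mid [412.  304.9] 0.74
bay_seat [332.  194.2] 0.75
bay_seat [324.2 394.8] 0.25
stud_hole [341.3 206.1] 0.75
top 56.69788194732798 321.1788244897689 207.16438033704193 -0.006915249183540518 [[-0.02, -0.986, 0.163, 0.372], [-1.0, 0.019, -0.011, -0.057], [0.008, -0.163, -0.987, 1.278], [0.0, 0.0, 0.0, 1.0]]
block [230.7 230.6] 0.94
bay [342.6 231. ] 0.84
stud_wing [311.3 214.3] 0.66
stud_wing [427.8 255.3] 0.23
rack [215.7 158.3] 0.87
rack [312.9 214.8] 0.38
bottle [427.9 251.7] 0.81
jar [425.7 197.1] 0.73
block_mid [225.9 229.1] 0.65
bay_seat [333.8 216.8] 0.85
stud_hole [311.5 224.3] 0.97
wrist 60.81740690214569 316.02332066144163 205.92057431824014 -0.03991595841851888 [[0.356, 0.908, 0.221, 0.141], [0.934, -0.346, -0.085, 0.56], [-0.001, 0.237, -0.971, 0.387], [0.0, 0.0, 0.0, 1.0]]
```

```bash
python3 -c "
import cv2,numpy as np
a=cv2.imread('pics/top0.png');cv2.imwrite('pics/top0c.png',cv2.resize(a[130:320,180:460],None,fx=2.8,fy=2.8,interpolation=2))
b=cv2.imread('pics/scene0.png');cv2.imwrite('pics/scene0c.png',cv2.resize(b[60:400,180:500],None,fx=1.75,fy=1.75,interpolation=2))"
```

```text
(no output)
```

View pics/top0.png

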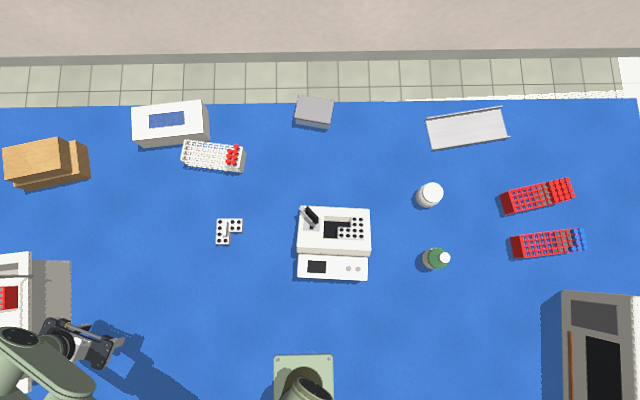

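View pics/scene0.png

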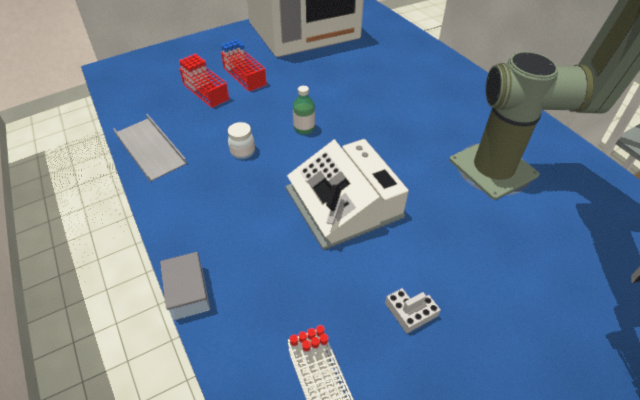

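View pics/top0c.png

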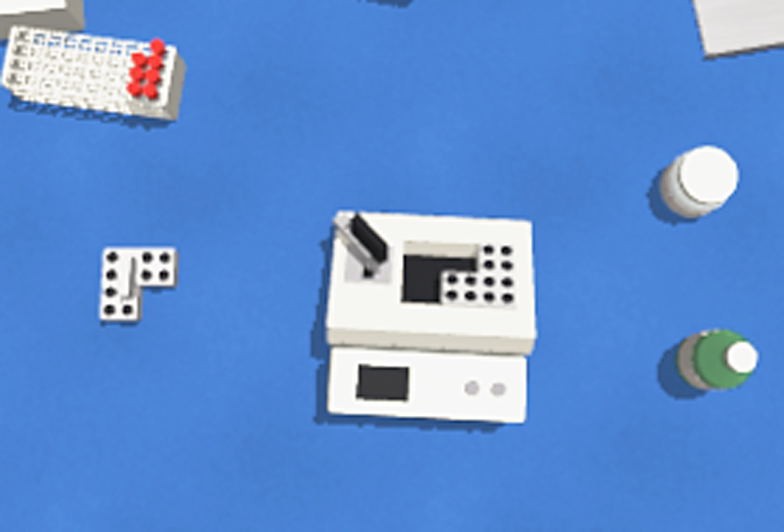

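View pics/scene0c.png

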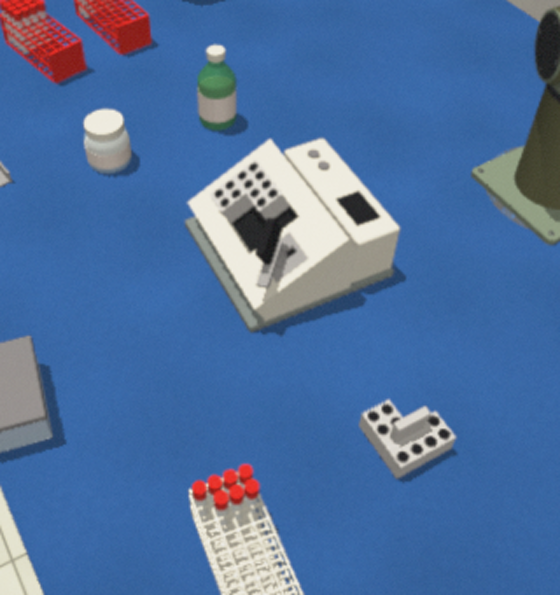

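View pics/wrist0.png

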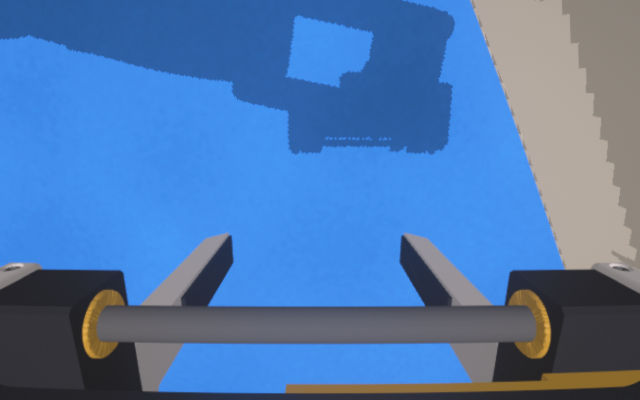

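```bash
python3 - <<'E'
from h import *
for n in ["top","scene"]:
    p=viewer.read_camera(n)
    for l in ["block_mid","bay_seat","stud_hole","stud_wing"]:
        q=tip_of(p,l)[0]["location"]; print(n,l,np.round(q,1),unproj(p,[q]).round(3))
    C=cloud(p)
    for l in ["block","bay","stud_wing","rack","bottle","jar"]:
        s=silhouettes(p,l)
        if not s: continue
        m=s[0]["pixels"]; P=C[m]; print(n,l,round(s[0]["conf"],2),m.sum(),np.percentile(P,[2,50,98],axis=0).round(3).tolist())
        if l=="block":
            t=P[(P[:,2]>.028)&(P[:,2]<.045)]; r=P[P[:,2]>.055]
            print("body top",t.mean(0).round(4),len(t),"rib",r.mean(0).round(4) if len(r) else 0,len(r), cv2.minAreaRect(t[:,:2].astype(np.float32)*1000))
E
```

```text
top block_mid [227.2 228.8] [[0.507 0.24  0.06 ]]
top bay_seat [333.4 223.6] [[ 0.52  -0.111  0.043]]
top stud_hole [309.2 226.9] [[ 0.505 -0.031  0.089]]
top stud_wing [310.1 215.7] [[ 0.535 -0.035  0.133]]
top block 0.59 562 [[0.463, 0.197, -0.0], [0.509, 0.241, 0.037], [0.543, 0.28, 0.075]]
body top [0.5083 0.2436 0.0368] 402 rib [0.5088 0.2449 0.0706] 73 ((502.79693603515625, 239.60137939453125), (85.66239166259766, 81.2681655883789), 89.0246353149414)
top bay 0.91 3385 [[0.416, -0.221, 0.046], [0.488, -0.11, 0.101], [0.569, -0.0, 0.139]]
top stud_wing 0.58 224 [[0.508, -0.059, 0.055], [0.538, -0.034, 0.125], [0.573, -0.002, 0.152]]
top rack 0.91 1636 [[0.715, 0.195, -0.001], [0.759, 0.296, 0.044], [0.816, 0.395, 0.102]]
top bottle 0.82 487 [[0.366, -0.459, 0.018], [0.396, -0.426, 0.104], [0.428, -0.408, 0.154]]
top jar 0.9 482 [[0.575, -0.466, 0.019], [0.604, -0.428, 0.084], [0.64, -0.402, 0.091]]
scene block_mid [416.2 304.9] [[0.506 0.256 0.05 ]]
scene bay_seat [324.5 185.7] [[ 0.499 -0.138  0.056]]
scene stud_hole [339.3 206.7] [[ 0.53  -0.02   0.107]]
scene stud_wing [335.5 199.5] [[ 0.536 -0.028  0.128]]
scene block 0.96 1386 [[0.464, 0.206, 0.008], [0.518, 0.256, 0.035], [0.545, 0.287, 0.072]]
body top [0.5112 0.2542 0.035 ] 932 rib [0.5191 0.2572 0.082 ] 169 ((502.38134765625, 245.04364013671875), (83.79427337646484, 86.25157928466797), 87.29263305664062)
scene bay 0.62 5091 [[0.434, -0.216, 0.042], [0.502, -0.083, 0.091], [0.572, 0.01, 0.14]]
scene stud_wing 0.93 444 [[0.508, -0.049, 0.087], [0.54, -0.027, 0.12], [0.567, 0.0, 0.15]]
scene rack 0.56 2904 [[0.719, 0.208, -0.0], [0.757, 0.261, 0.062], [0.798, 0.342, 0.099]]
scene bottle 0.85 847 [[0.374, -0.445, 0.002], [0.408, -0.416, 0.077], [0.431, -0.401, 0.15]]
scene jar 0.77 821 [[0.578, -0.464, 0.001], [0.618, -0.411, 0.058], [0.649, -0.396, 0.086]]
```

```bash
cat >> h.py <<'E'
def go(pos,yaw=None):
    s=env.state(); Rt=R.from_euler("xyz",s["orientation"]).as_matrix()
    d=Rt.T@(np.asarray(pos)-s["tool_pos"]); y=s["orientation"][2]
    tw=None if yaw is None else np.degrees((y-yaw+np.pi)%(2*np.pi)-np.pi)
    print("travel",d.round(4),"twist",tw,"now",s["tool_pos"].round(4),s["orientation"].round(4),"t",s["time"])
E
python3 -c "
from h import *
go([.51,.245,.30],0.0)"
```

```text
travel [-0.389  -0.1642  0.0027] twist 159.09961367793167 now [0.2051 0.5372 0.3027] [-3.1416 -0.      2.7768] t 2.6
```

Emit:
step_arm --deltas '[{"travel":[-0.389,-0.164,0],"twist":80},{"travel":[-0.389,-0.164,0],"twist":80},{"travel":[-0.389,-0.164,0],"twist":80},{"travel":[-0.389,-0.164,0],"twist":80},{"travel":[-0.389,-0.164,0],"twist":80},{"travel":[-0.389,-0.164,0],"twist":80},{"travel":[-0.389,-0.164,0],"twist":80},{"travel":[-0.389,-0.164,0],"twist":80}]'

```text
time: 3.6
tool_pos: [0.5125, 0.2424, 0.3026]
orientation: [3.141, 0.0, 1.372]
ft_force: [-0.7, 0.0, 1.3]
gripper_width: 0.0939
```

```bash
python3 -c "
from h import *
go([.51,.245,.30],0.0);print(env.state()['q'].round(3))"
```

```text
travel [ 0.0021 -0.003   0.0026] twist 78.60883077396366 now [0.5125 0.2424 0.3026] [3.1407e+00 3.0000e-04 1.3720e+00] t 3.6
[ 2.890e-01  1.890e-01  1.562e+00 -1.000e-03  1.390e+00  4.880e-01]
```

Emit:
step_arm --deltas '[{"travel":[0,0,0],"twist":78.8},{"travel":[0,0,0],"twist":78.8},{"travel":[0,0,0],"twist":78.8},{"travel":[0,0,0],"twist":78.8},{"travel":[0,0,0],"twist":78.8},{"travel":[0,0,0],"twist":78.8},{"travel":[0,0,0],"twist":78.8},{"travel":[0,0,0],"twist":78.8}]'

```text
time: 4.6
tool_pos: [0.51, 0.2452, 0.3027]
orientation: [-3.142, -0.0, 0.002]
ft_force: [-0.0, -1.2, 0.3]
gripper_width: 0.094
```

```bash
python3 - <<'E'
from h import *
import pickle
s=env.state(); print(s["tool_pos"],s["orientation"])
p=viewer.read_camera("wrist"); pickle.dump(p,open("w1.pkl","wb")); cv2.imwrite("pics/w1.png",p["img"])
q=tip_of(p,"block_mid"); print(q[:2])
for n in q[:1]: print(unproj(p,[n["location"]]))
C=cloud(p); m=silhouettes(p,"block")
print([ (x["conf"],x["pixels"].sum()) for x in m])
P=C[m[0]["pixels"]]
for lo,hi in [(.03,.042),(.066,.078)]:
    t=P[(P[:,2]>lo)&(P[:,2]<hi)]; print(len(t),t.mean(0).round(4),np.median(t[:,2]),cv2.minAreaRect(t[:,:2].astype(np.float32)*1000))
E
```

```text
[0.51004023 0.24517182 0.30265004] [-3.14157602e+00 -2.44265229e-06  2.44564976e-03]
[{'location': [309.3, 192.6], 'conf': 0.84}]
[[0.51495546 0.25005074 0.07490116]]
[(0.97, np.int64(4969))]
4101 [0.5116 0.2477 0.0383] 0.038340231241932365 ((502.037353515625, 241.2173614501953), (82.75259399414062, 84.45767974853516), 88.71369171142578)
636 [0.5102 0.2479 0.074 ] 0.07410318213920872 ((509.4230651855469, 247.88121032714844), (11.933463096618652, 47.42797088623047), 88.19639587402344)
```

View pics/w1.png

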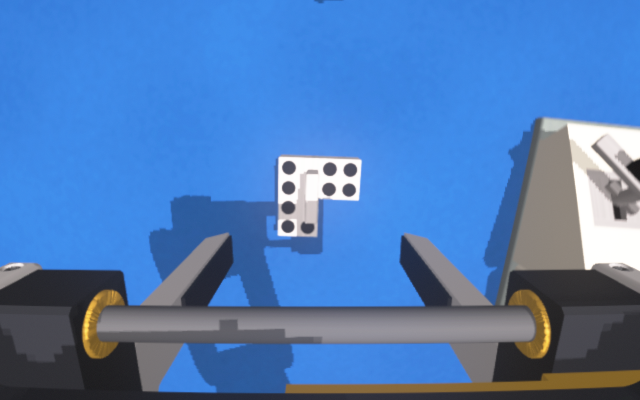

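Emit:
step_arm --deltas '[{"travel":[-0.01,0.335,-0.03],"twist":0},{"travel":[-0.01,0.335,-0.03],"twist":0},{"travel":[-0.01,0.335,-0.03],"twist":0},{"travel":[-0.01,0.335,-0.03],"twist":0},{"travel":[-0.01,0.335,-0.03],"twist":0},{"travel":[-0.01,0.335,-0.03],"twist":0},{"travel":[-0.01,0.335,-0.03],"twist":0},{"travel":[-0.01,0.335,-0.03],"twist":0}]'

```text
time: 5.75
tool_pos: [0.5017, -0.089, 0.3325]
orientation: [-3.141, 0.0, 0.006]
ft_force: [0.4, -0.3, 0.2]
gripper_width: 0.094
```

```bash
python3 - <<'E'
from h import *
import pickle
s=env.state(); print(s["tool_pos"],s["orientation"])
p=viewer.read_camera("wrist"); pickle.dump(p,open("w2.pkl","wb")); cv2.imwrite("pics/w2.png",p["img"])
d={}
for l in ["bay_seat","stud_hole","stud_wing","bay"]:
    q=tip_of(p,l); d[l]=q; print(l,[(x["location"],x["conf"]) for x in q[:2]], unproj(p,[q[0]["location"]]).round(4) if q else 0)
for l in ["bay","stud_wing"]:
    q=silhouettes(p,l); d["s"+l]=q; print(l,[(x["conf"],x["pixels"].sum()) for x in q])
pickle.dump(d,open("w2d.pkl","wb"))
E
```

```text
[ 0.50169847 -0.0889789   0.33245026] [-3.14078838e+00  3.51675890e-04  6.21730037e-03]
bay_seat [([339.4, 184.0], 0.66)] [[ 0.5062 -0.1153  0.0557]]
stud_hole [([261.4, 182.3], 0.82)] [[ 0.5221 -0.0451  0.1402]]
stud_wing [([258.6, 164.8], 0.76)] [[ 0.5374 -0.0445  0.1475]]
bay [] 0
bay [(0.68, np.int64(34809))]
stud_wing [(0.92, np.int64(1811))]
```

View pics/w2.png

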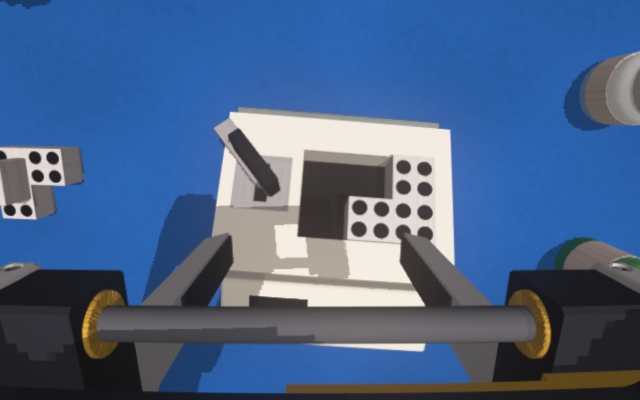

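```bash
python3 - <<'E'
from h import *
import pickle
p=pickle.load(open("w2.pkl","rb"));C=cloud(p);d=pickle.load(open("w2d.pkl","rb"))
m=d["sbay"][0]["pixels"]&(p["range_z"]>0)
P=C[m]; P=P[(P[:,0]>.44)&(P[:,0]<.58)]
rng=np.random.default_rng(0);best=0
for _ in range(500):
    a=P[rng.choice(len(P),3,False)];n=np.cross(a[1]-a[0],a[2]-a[0]);L=np.linalg.norm(n)
    if L<1e-5: continue
    n/=L; n*=np.sign(n[2]); 
    if abs(np.degrees(np.arccos(n[2]))-28)>5: continue
    k=abs((P-a[0])@n)<.0015
    if k.sum()>best: best=k.sum();bk=k
Q=P[bk];c=Q.mean(0);n=np.linalg.svd(Q-c,full_matrices=False)[2][2];n*=np.sign(n[2])
print(best,len(P),c,n,"tilt",np.degrees(np.arccos(n[2])),"az",np.degrees(np.arctan2(n[1],n[0])))
h=(P-c)@n; print(np.histogram(h,bins=np.arange(-.04,.02,.002)))
az=np.arctan2(n[1],n[0])
E
```

```text
18341 32733 [ 0.50692763 -0.09326863  0.08915941] [ 0.46921138 -0.03274167  0.88247871] tilt 28.057170849647957 az -3.991641505636108
(array([   0,    0,    1,   29,  849, 3683,  239,  217,   90,   80,   91,
         91,   93,   87,  106,   85,  100,  101,  147, 9792, 9234,  109,
       2270, 3154,   30,    3,    0,    1,    0]), array([-4.00000000e-02, -3.80000000e-02, -3.60000000e-02, -3.40000000e-02,
       -3.20000000e-02, -3.00000000e-02, -2.80000000e-02, -2.60000000e-02,
       -2.40000000e-02, -2.20000000e-02, -2.00000000e-02, -1.80000000e-02,
       -1.60000000e-02, -1.40000000e-02, -1.20000000e-02, -1.00000000e-02,
       -8.00000000e-03, -6.00000000e-03, -4.00000000e-03, -2.00000000e-03,
        3.46944695e-17,  2.00000000e-03,  4.00000000e-03,  6.00000000e-03,
        8.00000000e-03,  1.00000000e-02,  1.20000000e-02,  1.40000000e-02,
        1.60000000e-02,  1.80000000e-02]))
```

```bash
python3 - <<'E'
from h import *
import pickle
p=pickle.load(open("w2.pkl","rb"));C=cloud(p);d=pickle.load(open("w2d.pkl","rb"))
c=np.array([ 0.50692763,-0.09326863,0.08915941]);n=np.array([0.46921138,-0.03274167,0.88247871])
x=np.array([0,0,1.])-n[2]*n; x/=np.linalg.norm(x); y=np.cross(n,x); B=np.c_[x,y,n]
b=(C.reshape(-1,3)-c)@B
ok=p["range_z"].ravel()>0
# ortho
S=0.0005; W=int(.30/S);H=int(.2/S)
# resample image by ray-plane at deck: project grid
gx,gy=np.meshgrid(np.arange(-.09,.09,.0003),np.arange(-.12,.12,.0003),indexing="ij")
for nm,hh in [("deck",0),("top",.006)]:
    X=c+np.stack([gx,gy,np.full_like(gx,hh)],-1)@B.T
    uv=proj(p,X.reshape(-1,3)).reshape(*gx.shape,2).astype(np.float32)
    im=cv2.remap(p["img"],uv[...,0],uv[...,1],cv2.INTER_LINEAR)
    im=im[::-1] # x up the page? row0 = +x
    im=im[:, ::-1] # y left
    for v in range(-8,9,2):
        r=int((.09-v*.01)/.0003); cv2.line(im,(0,r),(8,r),(0,0,255),1)
    for v in range(-10,11,2):
        q=int((.12-v*.01)/.0003); cv2.line(im,(q,0),(q,8),(0,0,255),1)
    cv2.imwrite(f"pics/ortho_{nm}.png",im)
k=ok&(abs(b[:,2]-.0065)<.0015)&(abs(b[:,0])<.08)&(abs(b[:,1])<.12)
T=b[k]; T=T[T[:,1]>-.02]; print("fixed top",np.percentile(T,[1,99],axis=0).round(4),cv2.minAreaRect(T[:,:2].astype(np.float32)*1000))
k=ok&(b[:,2]<-.024)&(b[:,2]>-.036)&(abs(b[:,0])<.08)&(abs(b[:,1])<.1)
F=b[k]; print("floor",F[:,2].mean(),np.percentile(F,[1,99],axis=0).round(4))
k=ok&d["sstud_wing"][0]["pixels"].ravel()
wb=b[k]
for lo,hi in [(.015,.035),(.055,.075)]:
    t=wb[(wb[:,2]>lo)&(wb[:,2]<hi)]; print("wing",lo,len(t),t.mean(0).round(4),cv2.minAreaRect(t[:,:2].astype(np.float32)*1000))
print(np.histogram(wb[:,2],bins=np.arange(0,.08,.005)))
E
```

```text
Traceback (most recent call last):
cv2.error: OpenCV(4.12.0) :-1: error: (-5:Bad argument) in function 'line'
> Overload resolution failed:
>  - Layout of the output array img is incompatible with cv::Mat
>  - Expected Ptr<cv::UMat> for argument 'img'
```

```bash
cat > bay1.py <<'E'
from h import *
import pickle
p=pickle.load(open("w2.pkl","rb"));C=cloud(p);d=pickle.load(open("w2d.pkl","rb"))
c=np.array([ 0.50692763,-0.09326863,0.08915941]);n=np.array([0.46921138,-0.03274167,0.88247871])
x=np.array([0,0,1.])-n[2]*n; x/=np.linalg.norm(x); y=np.cross(n,x); B=np.c_[x,y,n]
b=(C.reshape(-1,3)-c)@B
ok=p["range_z"].ravel()>0
gx,gy=np.meshgrid(np.arange(-.09,.09,.0003),np.arange(-.12,.12,.0003),indexing="ij")
for nm,hh in [("deck",0),("top",.006)]:
    X=c+np.stack([gx,gy,np.full_like(gx,hh)],-1)@B.T
    uv=proj(p,X.reshape(-1,3)).reshape(*gx.shape,2).astype(np.float32)
    im=cv2.remap(p["img"],uv[...,0],uv[...,1],cv2.INTER_LINEAR)
    im=im[::-1,::-1].copy()
    for v in range(-8,9,2):
        r=int((.09-v*.01)/.0003); cv2.line(im,(0,r),(8,r),(0,0,255),1)
    for v in range(-10,11,2):
        q=int((.12-v*.01)/.0003); cv2.line(im,(q,0),(q,8),(0,0,255),1)
    cv2.imwrite(f"pics/ortho_{nm}.png",im[:598])
k=ok&(abs(b[:,2]-.0065)<.0015)&(abs(b[:,0])<.08)&(abs(b[:,1])<.12)
T=b[k]; T=T[T[:,1]>-.02]; print("fixed top",np.percentile(T,[1,99],axis=0).round(4),cv2.minAreaRect(T[:,:2].astype(np.float32)*1000))
k=ok&(b[:,2]<-.024)&(b[:,2]>-.036)&(abs(b[:,0])<.08)&(abs(b[:,1])<.1)
F=b[k]; print("floor",F[:,2].mean(),np.percentile(F,[1,99],axis=0).round(4))
k=ok&d["sstud_wing"][0]["pixels"].ravel()
wb=b[k]
for lo,hi in [(.015,.035),(.055,.075)]:
    t=wb[(wb[:,2]>lo)&(wb[:,2]<hi)]; print("wing",lo,len(t),t.mean(0).round(4),cv2.minAreaRect(t[:,:2].astype(np.float32)*1000))
print(np.histogram(wb[:,2],bins=np.arange(0,.08,.005)))
E
python3 bay1.py
```

```text
fixed top [[-0.0389  0.0302  0.0051]
 [ 0.047   0.112   0.0077]] ((3.7003402709960938, 70.91127014160156), (88.57266998291016, 84.14463806152344), 0.2226376086473465)
floor -0.029078635676433123 [[-0.0416 -0.0624 -0.031 ]
 [ 0.0418  0.07   -0.0243]]
wing 0.015 530 [-0.0269 -0.0824  0.0327] ((-17.559551239013672, -69.33905029296875), (77.5116195678711, 18.091541290283203), 41.36635208129883)
wing 0.055 1045 [-0.0016 -0.0559  0.0642] ((-3.0396652221679688, -56.59076690673828), (55.868499755859375, 12.174773216247559), 41.82402420043945)
(array([  8,  11,   3,   1,   0,  18, 511,  40,  54,  43,  63,  53, 645,
       347,   0]), array([0.   , 0.005, 0.01 , 0.015, 0.02 , 0.025, 0.03 , 0.035, 0.04 ,
       0.045, 0.05 , 0.055, 0.06 , 0.065, 0.07 , 0.075]))
```

View pics/ortho_deck.png

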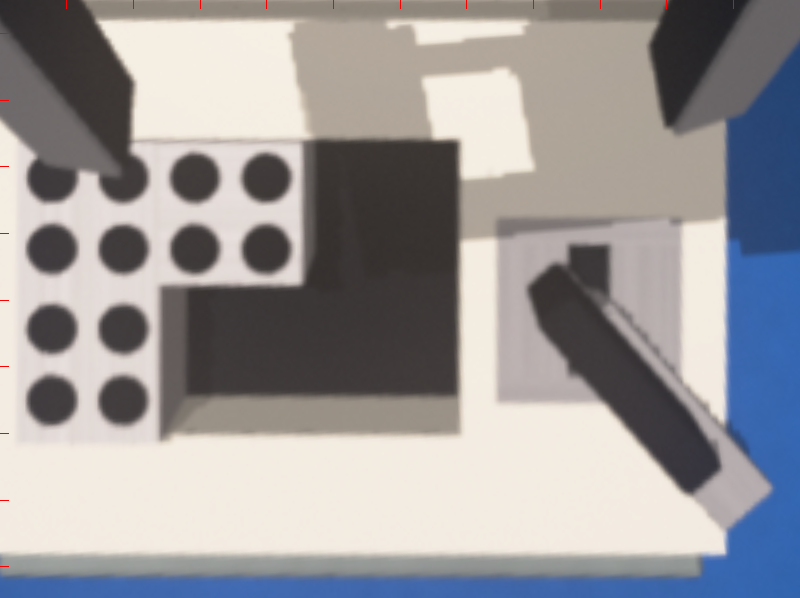

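View pics/ortho_top.png

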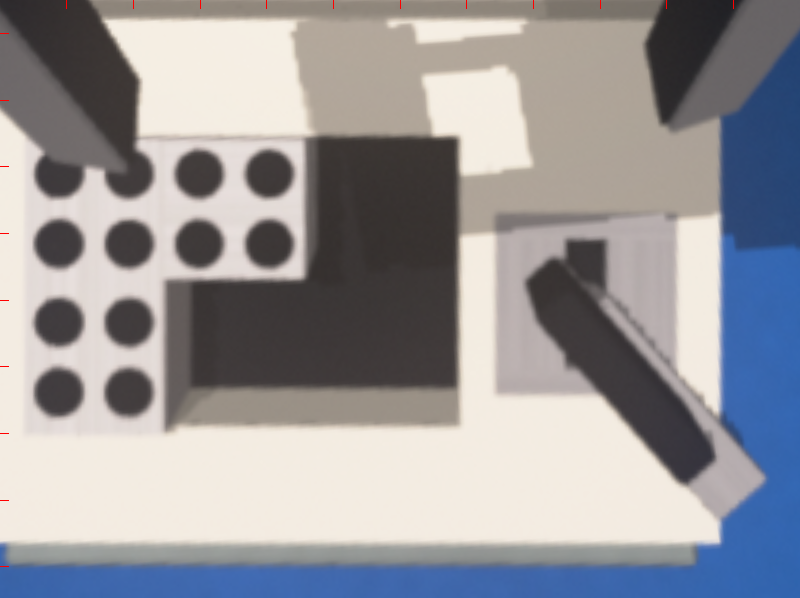

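```bash
python3 -c "
from h import *
go([.4892,.2485,.20],-0.026)"
```

```text
travel [-0.0104 -0.3377  0.1326] twist 1.872097669559209 now [ 0.5019 -0.0891  0.3326] [-3.1416  0.      0.0067] t 6.1
```

Emit:
step_arm --deltas '[{"travel":[-0.0104,-0.3377,0.1326],"twist":1.9},{"travel":[-0.0104,-0.3377,0.1326],"twist":1.9},{"travel":[-0.0104,-0.3377,0.1326],"twist":1.9},{"travel":[-0.0104,-0.3377,0.1326],"twist":1.9},{"travel":[-0.0104,-0.3377,0.1326],"twist":1.9},{"travel":[-0.0104,-0.3377,0.1326],"twist":1.9},{"travel":[-0.0104,-0.3377,0.1326],"twist":1.9},{"travel":[-0.0104,-0.3377,0.1326],"twist":1.9}]' --jaw 0.05

```text
time: 7.1
tool_pos: [0.4897, 0.2477, 0.2002]
orientation: [3.141, -0.0, -0.027]
ft_force: [0.0, 0.6, 0.3]
gripper_width: 0.0501
```

```bash
python3 -c "
from h import *
go([.4892,.2485,.155],-0.026)
p=viewer.read_camera('wrist'); cv2.imwrite('pics/w3.png',p['img'])
C=cloud(p); m=silhouettes(p,'block')
P=C[m[0]['pixels']]
t=P[(P[:,2]>.066)&(P[:,2]<.078)]; print(len(t),t.mean(0).round(4),cv2.minAreaRect(t[:,:2].astype(np.float32)*1000))
go([.4892,.2485,.155],-0.026)
"
```

```text
travel [-0.0005 -0.0009  0.0452] twist -0.06514835554275378 now [0.4897 0.2477 0.2002] [ 3.141e+00 -2.000e-04 -2.710e-02] t 7.1
1380 [0.5103 0.2482 0.0741] ((509.33984375, 248.3850555419922), (11.679757118225098, 47.41068649291992), 88.58061218261719)
travel [-0.0012 -0.0016  0.0458] twist -0.18969917201886896 now [0.4903 0.2468 0.2008] [-3.1415e+00 -1.3000e-03 -2.9300e-02] t 7.2
```

View pics/w3.png

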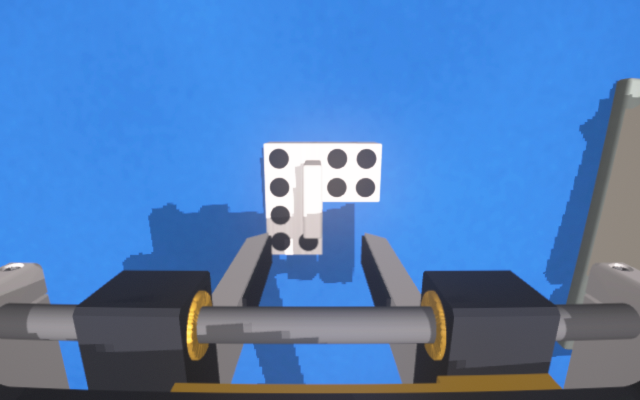

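Emit:
step_arm --deltas '[{"travel":[-0.0005,-0.0005,0.045],"twist":0},{"travel":[-0.0005,-0.0005,0.045],"twist":0},{"travel":[-0.0005,-0.0005,0.045],"twist":0}]'

```text
time: 7.58
tool_pos: [0.49, 0.2476, 0.1563]
orientation: [-3.141, -0.001, -0.029]
ft_force: [-0.2, 0.5, 0.7]
gripper_width: 0.0499
```

Emit:
step_arm --deltas '[{"travel":[0,0,0],"twist":0},{"travel":[0,0,0],"twist":0},{"travel":[0,0,0],"twist":0},{"travel":[0,0,0],"twist":0}]' --jaw 0.0 --grip_force 12

```text
time: 8.07
tool_pos: [0.4892, 0.2487, 0.1554]
orientation: [-3.141, -0.0, -0.028]
ft_force: [-0.9, 1.3, 0.3]
gripper_width: 0.0137
```

Emit:
step_arm --deltas '[{"travel":[0.0083,0,-0.0062],"twist":0},{"travel":[0.0174,0,-0.0114],"twist":0},{"travel":[0.027,0,-0.0154],"twist":0},{"travel":[0.037,0,-0.0182],"twist":0},{"travel":[0.037,0,-0.0182],"twist":0}]'

```text
time: 8.7
tool_pos: [0.5274, 0.2471, 0.1736]
orientation: [-3.141, -0.001, -0.029]
ft_force: [-0.7, -0.1, -3.9]
gripper_width: 0.0118
```

Emit:
step_arm --deltas '[{"travel":[0,0,-0.02],"twist":0},{"travel":[0,0,-0.06],"twist":0},{"travel":[0,0,-0.1],"twist":0},{"travel":[0,0,-0.1],"twist":0}]'

```text
time: 9.2
tool_pos: [0.5282, 0.2479, 0.2771]
orientation: [-3.139, -0.008, -0.028]
ft_force: [-0.3, 0.0, -3.6]
gripper_width: 0.0116
```

```bash
python3 - <<'E'
from h import *
import pickle
s=env.state();print(s["tool_pos"],s["gripper_width"],s["ft_force"])
for n in ["wrist","scene"]:
    p=viewer.read_camera(n); cv2.imwrite(f"pics/{n}4.png",p["img"]); C=cloud(p); m=silhouettes(p,"block")
    pickle.dump((p,m),open(f"{n}4.pkl","wb"))
    for x in m[:2]: P=C[x["pixels"]]; print(n,x["conf"],x["pixels"].sum(),np.percentile(P,[3,50,97],axis=0).round(3).tolist())
E
```

```text
[0.52816728 0.24793723 0.27713598] 0.011618757311338107 [-0.30834696  0.02830531 -3.61776452]
wrist 0.59 12082 [[0.508, 0.201, 0.156], [0.556, 0.246, 0.159], [0.579, 0.279, 0.196]]
scene 0.73 1738 [[0.497, 0.201, 0.119], [0.552, 0.254, 0.149], [0.576, 0.282, 0.187]]
```

View pics/wrist4.png

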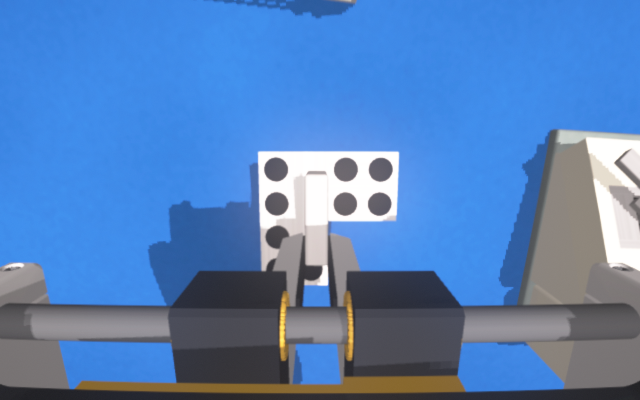

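View pics/scene4.png

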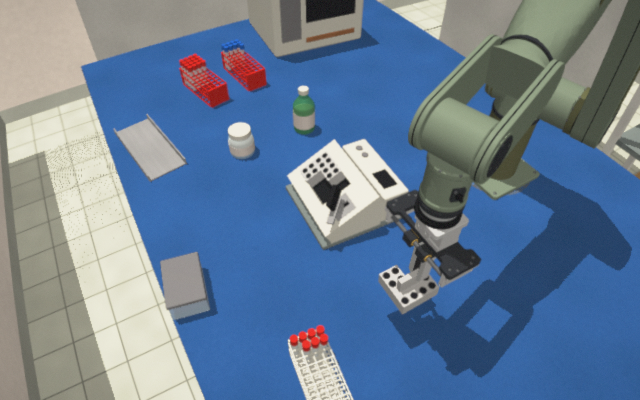

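```bash
cat > seat.py <<'E'
from h import *
c=np.array([ 0.50692763,-0.09326863,0.08915941-.002]);n=np.array([0.46921138,-0.03274167,0.88247871])
x=np.array([0,0,1.])-n[2]*n; x/=np.linalg.norm(x); y=np.cross(n,x); B=np.c_[x,y,n]
SEAT=c+B@[-0.003,0.0193,0.006]
def bay(v): return SEAT+B@np.asarray(v,float)   # coords relative to bay_seat
def inbay(X): return (np.atleast_2d(X)-SEAT)@B
E
python3 - <<'E'
from seat import *
import pickle
print("SEAT",SEAT, "stud_hole",bay([0,-.076,-.006]))
p,m=pickle.load(open("wrist4.pkl","rb")); C=cloud(p); P=C[m[0]["pixels"]]
t=P[(P[:,2]>.15)&(P[:,2]<.172)]; A=np.c_[t[:,:2],np.ones(len(t))]; print("top slope",np.linalg.lstsq(A,t[:,2],rcond=None)[0], cv2.minAreaRect(t[:,:2].astype(np.float32)*1000))
r=P[(P[:,2]>.188)&(P[:,2]<.205)&(P[:,0]>.535)];A=np.c_[r[:,:2],np.ones(len(r))]; print("rib slope",np.linalg.lstsq(A,r[:,2],rcond=None)[0],cv2.minAreaRect(r[:,:2].astype(np.float32)*1000))
c28,s28=np.cos(np.radians(28)),np.sin(np.radians(28))
up=np.array([0,0,1.]); xh=np.array([x[0],x[1],0]);xh/=np.linalg.norm(xh)
# landing: block origin at bay_seat-rel (0,.045,0) on fixed top (z=0 in seat frame since fixed top is 36 = seat level)
O=bay([0,.045,0]); corner=O+B@[.0472,0,0]
for a in [0,7,14,21,28]:
    A=np.radians(a); dx=xh*np.cos(A)+up*np.sin(A); dz=-xh*np.sin(A)+up*np.cos(A)
    Pp=corner-.0272*dx+.065*dz; print(a,(Pp+[0,0,.0905]).round(4))
E
```

```text
SEAT [ 0.51104042 -0.11290255  0.09104323] stud_hole [ 0.51351558 -0.03689046  0.08574835]
top slope [-0.06896555 -0.00086     0.19674523] ((538.5978393554688, 239.73023986816406), (83.71708679199219, 84.38972473144531), 87.9970932006836)
rib slope [-0.07677237 -0.02618206  0.24305212] ((553.99365234375, 251.66427612304688), (23.50261878967285, 37.58403778076172), 86.47119140625)
0 [ 0.4935 -0.1568  0.2687]
7 [ 0.5012 -0.1573  0.2649]
14 [ 0.5084 -0.1578  0.2602]
21 [ 0.5149 -0.1583  0.2547]
28 [ 0.5208 -0.1587  0.2484]
```

```bash
python3 -c "
from h import *
go([.4935,-.1568,.345],-0.0697)"
```

```text
travel [-0.0201  0.4044 -0.0739] twist 2.3910557852554426 now [0.5245 0.2468 0.2702] [ 3.1398  0.0053 -0.028 ] t 9.4
```

Emit:
step_arm --deltas '[{"travel":[-0.005,0.02,-0.05],"twist":2.4},{"travel":[-0.01,0.07,-0.0715],"twist":2.4},{"travel":[-0.0212,0.4054,-0.0715],"twist":2.4},{"travel":[-0.0212,0.4054,-0.0715],"twist":2.4},{"travel":[-0.0212,0.4054,-0.0715],"twist":2.4},{"travel":[-0.0212,0.4054,-0.0715],"twist":2.4},{"travel":[-0.0212,0.4054,-0.0715],"twist":2.4},{"travel":[-0.0212,0.4054,-0.0715],"twist":2.4}]'

```text
time: 10.4
tool_pos: [0.4922, -0.1605, 0.3422]
orientation: [-3.141, 0.004, -0.074]
ft_force: [-0.5, 1.1, -4.0]
gripper_width: 0.0122
```

Emit:
step_arm --deltas '[{"travel":[-0.0212,0.02,0],"twist":0},{"travel":[-0.0,0.0,0],"twist":0}]'

```text
time: 10.65
tool_pos: [0.4908, -0.1596, 0.3418]
orientation: [-3.141, 0.007, -0.076]
ft_force: [0.5, 1.7, -3.1]
gripper_width: 0.0121
```

```bash
python3 -c "
from h import *
go([.4935,-.1568,.275],-0.0697)"
```

```text
travel [ 0.0029 -0.0029  0.0668] twist -0.3709285528617318 now [ 0.4908 -0.1596  0.3418] [-3.1409  0.0067 -0.0762] t 10.65
```

Emit:
step_arm --deltas '[{"travel":[0.003,-0.003,0.04],"twist":-0.3},{"travel":[0.003,-0.003,0.066],"twist":-0.3},{"travel":[0.003,-0.003,0.066],"twist":-0.3},{"travel":[0.003,-0.003,0.066],"twist":-0.3}]'

```text
time: 11.15
tool_pos: [0.4969, -0.1547, 0.2787]
orientation: [-3.141, 0.0, -0.065]
ft_force: [0.7, -0.1, -3.0]
gripper_width: 0.0117
```

```bash
python3 -c "
from h import *
go([.4935,-.1568,.2687],-0.0697)
p=viewer.read_camera('wrist'); cv2.imwrite('pics/w5.png',p['img'])
p=viewer.read_camera('scene'); cv2.imwrite('pics/s5.png',p['img'][80:300,220:540])"
```

```text
travel [-0.0033  0.0023  0.01  ] twist 0.28626637559244117 now [ 0.4969 -0.1547  0.2787] [-3.1415e+00  2.0000e-04 -6.4700e-02] t 11.15
```

View pics/w5.png

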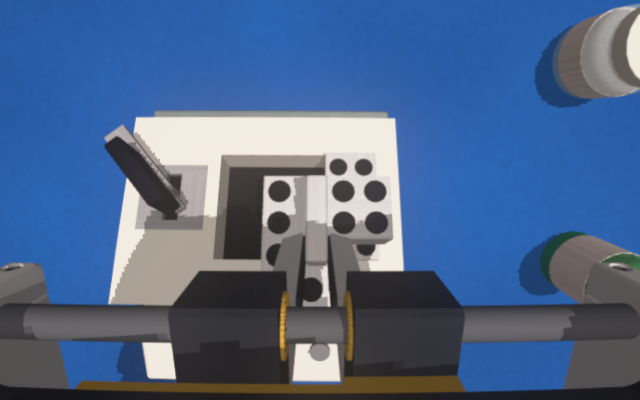

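View pics/s5.png

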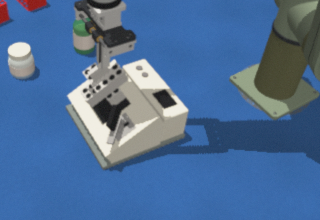

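Emit:
step_arm --deltas '[{"travel":[-0.001,0.0023,0.009],"twist":0.3},{"travel":[0.0045,0.0023,0.0138],"twist":0.3},{"travel":[0.0117,0.0024,0.0185],"twist":0.3},{"travel":[0.0182,0.0024,0.024],"twist":0.3},{"travel":[0.0241,0.0024,0.0303],"twist":0.3},{"travel":[0.0241,0.0024,0.0303],"twist":0.3}]'

```text
time: 12.0
tool_pos: [0.5224, -0.1588, 0.249]
orientation: [3.141, -0.004, -0.07]
ft_force: [4.6, -0.9, -2.4]
gripper_width: 0.0118
```

```bash
cat > chk.py <<'E'
from seat import *
import sys,pickle
tag=sys.argv[1]
go([0.5208,-.1587,.2484],-.0697); s=env.state(); print(s["ft_force"],s["gripper_width"])
p=viewer.read_camera('wrist'); cv2.imwrite(f'pics/w{tag}.png',p['img']); m=silhouettes(p,"block"); pickle.dump((p,m),open(f"w{tag}.pkl","wb"))
C=cloud(p)-[0,0,.002]
M=m[0]["pixels"].astype(np.uint8); b=inbay(C[cv2.erode(M,np.ones((5,5)))>0])
print(m[0]["conf"],M.sum()); print(np.percentile(b,[2,25,50,75,98],axis=0).round(4))
# dominant plane by RANSAC in bay coordinates
rng=np.random.default_rng(0);best=0
for _ in range(800):
    a=b[rng.choice(len(b),3,False)];nn=np.cross(a[1]-a[0],a[2]-a[0]);L=np.linalg.norm(nn)
    if L<3e-5: continue
    nn/=L;nn*=np.sign(nn[2])
    if nn[2]<.7: continue
    k=abs((b-a[0])@nn)<.001
    if k.sum()>best: best=k.sum();bk=k
Q=b[bk];cc=Q.mean(0);nn=np.linalg.svd(Q-cc,full_matrices=False)[2][2];nn*=np.sign(nn[2])
print("plane n(bay)",nn.round(4),"tilt err about y deg",np.degrees(np.arctan2(nn[0],nn[2])).round(2),"about x",np.degrees(np.arctan2(nn[1],nn[2])).round(2),"cnt",best,"mean",cc.round(4))
e1=np.array([1,0,0])-nn[0]*nn; e1/=np.linalg.norm(e1); e2=np.cross(nn,e1); q=np.c_[(Q)@e1,(Q)@e2]
print("rect",cv2.minAreaRect(q.astype(np.float32)*1000),"h",cc@nn)
E
python3 chk.py 6
```

```text
travel [-0.0016  0.      0.0006] twist 0.0019170251937053473 now [ 0.5224 -0.1588  0.249 ] [ 3.1411 -0.0038 -0.0697] t 12.0
[ 4.63645723 -0.89111582 -2.35666318] 0.011804553523260392
0.68 9844
[[-0.0322  0.0146  0.0345]
 [-0.0192  0.0346  0.0359]
 [-0.0079  0.0486  0.0364]
 [ 0.0042  0.072   0.0374]
 [ 0.0404  0.0918  0.0728]]
plane n(bay) [ 0.0036 -0.0012  1.    ] tilt err about y deg 0.21 about x -0.07 cnt 5679 mean [-0.0081  0.0527  0.0363]
rect ((6.1263427734375, 53.43097686767578), (80.81108856201172, 79.70098876953125), 89.9675064086914) h 0.036171957969857484
```

View pics/w6.png

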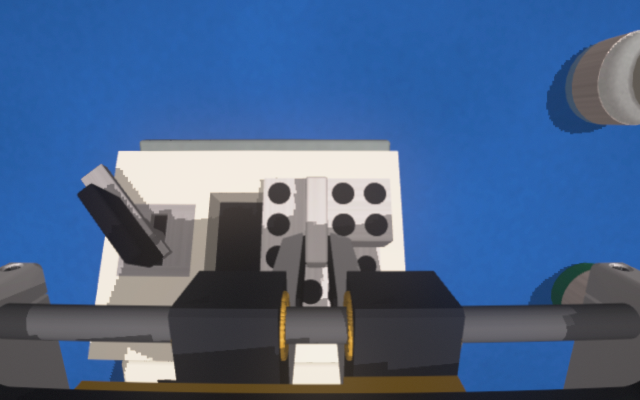

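```bash
cat > bd.py <<'E'
from seat import *
import sys
s=env.state(); Rt=R.from_euler("xyz",s["orientation"]).as_matrix()
M=Rt.T@B; print("tool deltas per bay axis (cols x,y,z):\n",M.round(4))
for a in sys.argv[1:]:
    v=np.array(eval(a),float); print(a,(M@v).round(4))
E
python3 bd.py "[0,0,.012]" "[.001,-.0464,.012]" "[.001,-.0464,-.022]" "[.001,-.0464,-.036]"
```

```text
tool deltas per bay axis (cols x,y,z):
 [[-8.805e-01  2.000e-04  4.740e-01]
 [ 5.000e-04  1.000e+00  5.000e-04]
 [-4.740e-01  7.000e-04 -8.805e-01]]
[0,0,.012] [ 0.0057  0.     -0.0106]
[.001,-.0464,.012] [ 0.0048 -0.0464 -0.0111]
[.001,-.0464,-.022] [-0.0113 -0.0464  0.0189]
[.001,-.0464,-.036] [-0.018  -0.0464  0.0312]
```

Emit:
step_arm --deltas '[{"travel":[0,0,0],"twist":0},{"travel":[0.0056,0,-0.0106],"twist":0},{"travel":[0.0056,0,-0.0106],"twist":0}]' --grip_force 20

```text
time: 12.48
tool_pos: [0.5261, -0.1591, 0.2594]
orientation: [3.141, 0.001, -0.07]
ft_force: [-0.5, 0.8, -4.4]
gripper_width: 0.0116
```

Emit:
step_arm --deltas '[{"travel":[-0.0009,-0.025,-0.0005],"twist":0},{"travel":[-0.0009,-0.0464,-0.0005],"twist":0},{"travel":[-0.0009,-0.0464,-0.0005],"twist":0},{"travel":[-0.0009,-0.0464,-0.0005],"twist":0}]'

```text
time: 12.98
tool_pos: [0.5282, -0.113, 0.2592]
orientation: [3.141, 0.001, -0.07]
ft_force: [0.9, -0.4, -4.7]
gripper_width: 0.012
```

```bash
python3 chk.py 7; python3 bd.py "[0,0,-.025]" "[0,0,-.044]"
```

```text
travel [-0.0042  0.0461  0.0108] twist 0.0018331702778354494 now [ 0.5282 -0.113   0.2592] [ 3.1411e+00  1.3000e-03 -6.9700e-02] t 12.975
[ 0.89281104 -0.41808353 -4.7225299 ] 0.012012454819736234
0.55 10087
[[-0.0295 -0.0318  0.0443]
 [-0.0162 -0.0117  0.0456]
 [-0.0046  0.0027  0.0462]
 [ 0.0074  0.0253  0.0471]
 [ 0.0444  0.0458  0.0826]]
plane n(bay) [-0.0049 -0.0026  1.    ] tilt err about y deg -0.28 about x -0.15 cnt 5849 mean [-0.0044  0.0063  0.046 ]
rect ((9.256645202636719, 7.425258636474609), (80.92542266845703, 80.31468200683594), 89.9179458618164) h 0.04596790529380818
tool deltas per bay axis (cols x,y,z):
 [[-8.828e-01  9.000e-04  4.698e-01]
 [ 1.000e-03  1.000e+00 -1.000e-04]
 [-4.698e-01  4.000e-04 -8.828e-01]]
[0,0,-.025] [-0.0117  0.      0.0221]
[0,0,-.044] [-0.0207  0.      0.0388]
```

View pics/w7.png

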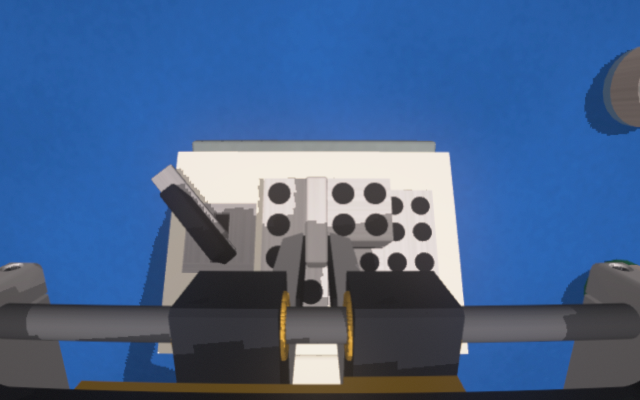

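Emit:
step_arm --deltas '[{"travel":[0.0018,-0.0004,0.0009],"twist":0},{"travel":[-0.003,-0.0004,0.01],"twist":0},{"travel":[-0.0053,-0.0004,0.0142],"twist":0},{"travel":[-0.0076,-0.0004,0.0186],"twist":0},{"travel":[-0.0076,-0.0004,0.0186],"twist":0}]'

```text
time: 13.7
tool_pos: [0.5205, -0.1115, 0.2403]
orientation: [-3.141, 0.001, -0.07]
ft_force: [-0.2, -0.4, -3.8]
gripper_width: 0.0118
```

```bash
python3 chk.py 8; python3 bd.py "[0,0,-.026]"
```

```text
travel [ 0.0035  0.0471 -0.0081] twist -0.010821593137127607 now [ 0.5205 -0.1115  0.2403] [-3.1411e+00  1.3000e-03 -6.9900e-02] t 13.7
[-0.18502967 -0.36395535 -3.81649855] 0.011836584504071053
0.59 9967
[[-0.0311 -0.0328  0.024 ]
 [-0.018  -0.013   0.0253]
 [-0.0065  0.0017  0.0259]
 [ 0.0053  0.0244  0.0268]
 [ 0.0412  0.0447  0.0623]]
plane n(bay) [-0.004 -0.003  1.   ] tilt err about y deg -0.23 about x -0.17 cnt 5769 mean [-0.0068  0.0055  0.0257]
rect ((7.335044860839844, 6.289192199707031), (81.07186126708984, 79.82502746582031), 89.94709777832031) h 0.02568558545616054
tool deltas per bay axis (cols x,y,z):
 [[-8.823e-01  2.000e-04  4.706e-01]
 [ 2.000e-04  1.000e+00 -0.000e+00]
 [-4.706e-01  1.000e-04 -8.823e-01]]
[0,0,-.026] [-0.0122  0.      0.0229]
```

View pics/w8.png

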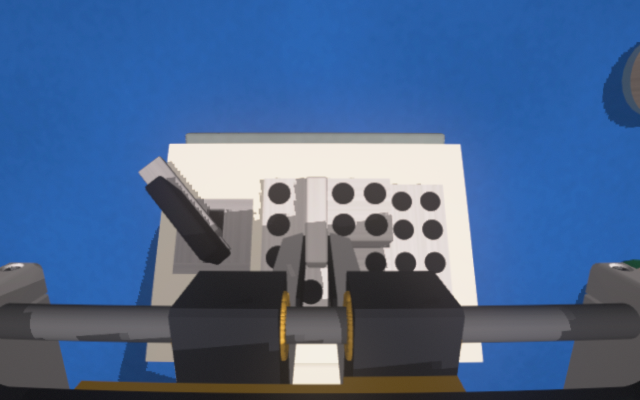

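Emit:
step_arm --deltas '[{"travel":[-0.0035,0.0006,0.006],"twist":0},{"travel":[-0.0065,0.0006,0.0118],"twist":0},{"travel":[-0.0094,0.0006,0.0176],"twist":0},{"travel":[-0.0117,0.0006,0.0221],"twist":0},{"travel":[-0.0117,0.0006,0.0221],"twist":0}]'

```text
time: 14.42
tool_pos: [0.509, -0.1114, 0.2184]
orientation: [-3.141, 0.001, -0.07]
ft_force: [0.1, 0.0, -3.7]
gripper_width: 0.0116
```

```bash
python3 chk.py 9
```

```text
travel [ 0.0151  0.0464 -0.03  ] twist -0.016350017837002292 now [ 0.509  -0.1114  0.2184] [-3.1414e+00  8.0000e-04 -7.0000e-02] t 14.425
[ 0.09785547  0.02436546 -3.67701728] 0.011613786996609622
0.76 9910
[[-0.0317 -0.0321 -0.0003]
 [-0.0187 -0.0123  0.0007]
 [-0.0072  0.002   0.0012]
 [ 0.0045  0.0241  0.0021]
 [ 0.0422  0.0453  0.0377]]
plane n(bay) [-0.003  -0.0058  1.    ] tilt err about y deg -0.17 about x -0.33 cnt 5805 mean [-0.0068  0.0061  0.001 ]
rect ((7.3315887451171875, 6.8919219970703125), (80.97325897216797, 80.39541625976562), 89.84271240234375) h 0.0009833554520707992
```

View pics/w9.png

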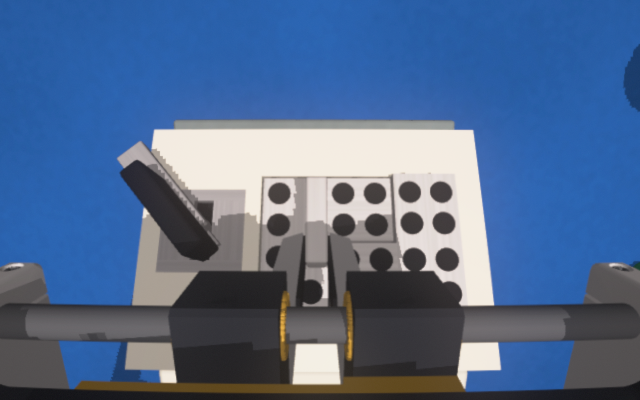

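Emit:
step_arm --deltas '[{"travel":[-0.0006,0.0,0.0012],"twist":0},{"travel":[-0.0012,0.0,0.0024],"twist":0},{"travel":[-0.0012,0.0,0.0026],"twist":0}]'

```text
time: 14.9
tool_pos: [0.5088, -0.1116, 0.2173]
orientation: [3.141, -0.002, -0.07]
ft_force: [0.1, 1.2, 2.0]
gripper_width: 0.0118
```

Emit:
step_arm --deltas '[{"travel":[-0.0012,0.0,0.0014],"twist":0},{"travel":[0,0.0,0.0],"twist":0},{"travel":[0,0.0,0.0],"twist":0}]' --jaw 0.03

```text
time: 15.28
tool_pos: [0.5084, -0.1115, 0.2164]
orientation: [3.141, -0.0, -0.07]
ft_force: [-0.4, 0.4, 0.7]
gripper_width: 0.0297
```

Emit:
step_arm --deltas '[{"travel":[0,0.0,-0.05],"twist":0},{"travel":[0,0,-0.1],"twist":0},{"travel":[0,0,-0.1],"twist":0},{"travel":[0,0,-0.1],"twist":0}]'

```text
time: 15.78
tool_pos: [0.5078, -0.1113, 0.3157]
orientation: [-3.141, 0.001, -0.07]
ft_force: [0.1, 0.6, -0.7]
gripper_width: 0.03
```

```bash
python3 chk.py 10
```

```text
travel [0.0163 0.0464 0.0673] twist -0.00447516147018135 now [ 0.5078 -0.1113  0.3157] [-3.1415e+00  7.0000e-04 -6.9800e-02] t 15.775
[ 0.06730944  0.64808639 -0.72108645] 0.030001234292589336
0.87 5985
[[-0.0317 -0.0307 -0.0013]
 [-0.0158 -0.0161 -0.0002]
 [-0.0008 -0.0019  0.0004]
 [ 0.0198  0.0166  0.0011]
 [ 0.0474  0.0442  0.0368]]
plane n(bay) [-4.e-04  3.e-04  1.e+00] tilt err about y deg -0.02 about x 0.02 cnt 3581 mean [0.001  0.0012 0.0002]
rect ((7.7523651123046875, 7.2054901123046875), (79.37411499023438, 81.78755950927734), 89.96497344970703) h 0.0001595869282821939
```

View pics/w10.png

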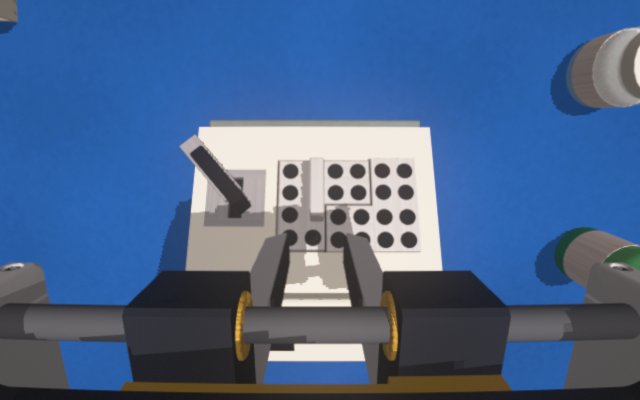

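```bash
python3 -c "
from h import *
go([.537,-.0385,.29],np.radians(-138.4))
print(env.state()['q'].round(3))"
```

```text
travel [ 0.0247 -0.0744  0.0243] twist 134.39843756921303 now [ 0.5072 -0.111   0.3143] [-3.1405  0.0036 -0.0698] t 15.875
[-0.382  0.08   1.661 -0.     1.404  1.258]
```

Emit:
step_arm --deltas '[{"travel":[0.0247,-0.0744,0],"twist":-80},{"travel":[0.0247,-0.0744,0],"twist":-80},{"travel":[0.0247,-0.0744,0],"twist":-80},{"travel":[0.0247,-0.0744,0],"twist":-80},{"travel":[0.0247,-0.0744,0],"twist":-80},{"travel":[0.0247,-0.0744,0],"twist":-80},{"travel":[0.0247,-0.0744,0],"twist":-80},{"travel":[0.0247,-0.0744,0],"twist":-80}]' --jaw 0.05

```text
time: 16.88
tool_pos: [0.5371, -0.0387, 0.314]
orientation: [-3.137, 0.0, 1.33]
ft_force: [-0.6, -0.5, 0.6]
gripper_width: 0.0501
```

Emit:
step_arm --deltas '[{"travel":[0,0,0],"twist":-80},{"travel":[0,0,0],"twist":-80},{"travel":[0,0,0],"twist":-80},{"travel":[0,0,0],"twist":-80},{"travel":[0,0,0],"twist":-80},{"travel":[0,0,0],"twist":-80},{"travel":[0,0,0],"twist":-80},{"travel":[0,0,0],"twist":-80}]'

```text
time: 17.88
tool_pos: [0.5371, -0.0387, 0.314]
orientation: [-3.141, -0.004, 2.726]
ft_force: [-0.0, 0.3, -0.5]
gripper_width: 0.0497
```

Emit:
step_arm --deltas '[{"travel":[0,0,0],"twist":-65.6},{"travel":[0,0,0],"twist":-65.6},{"travel":[0,0,0],"twist":-65.6},{"travel":[0,0,0],"twist":-65.6},{"travel":[0,0,0],"twist":-65.6},{"travel":[0,0,0],"twist":-65.6},{"travel":[0,0,0],"twist":-65.6},{"travel":[0,0,0],"twist":-65.6}]'

```text
time: 18.88
tool_pos: [0.5376, -0.0388, 0.3152]
orientation: [3.14, -0.001, -2.418]
ft_force: [-0.7, -0.3, 0.0]
gripper_width: 0.05
```

```bash
cat > wing.py <<'E'
from seat import *
import sys,pickle
tag=sys.argv[1]
cam=sys.argv[2] if len(sys.argv)>2 else "wrist"
go([.537,-.0385,.215],np.radians(-138.4)); s=env.state(); print(s["q"].round(3),s["ft_force"].round(1),s["gripper_width"])
p=viewer.read_camera(cam); cv2.imwrite(f'pics/{cam}{tag}.png',p['img']); m=silhouettes(p,"stud_wing"); pickle.dump((p,m),open(f"wing{tag}.pkl","wb"))
C=cloud(p)-[0,0,.002]
b=inbay(C[m[0]["pixels"]])-[0,-.076,-.006]
print(m[0]["conf"],len(b),np.percentile(b,[2,50,98],axis=0).round(4))
hh,ed=np.histogram(b[:,2],bins=np.arange(0,.08,.004)); print(hh)
for lo,hi in [(.008,.022),(.022,.040),(.042,.056),(.056,.075)]:
    t=b[(b[:,2]>lo)&(b[:,2]<hi)]
    if len(t)>30: print(lo,hi,len(t),t.mean(0).round(4),cv2.minAreaRect(t[:,:2].astype(np.float32)*1000))
E
python3 wing.py 11
```

```text
travel [1.000e-04 5.000e-04 1.002e-01] twist -0.14020102223815573 now [ 0.5376 -0.0388  0.3152] [ 3.1399e+00 -1.1000e-03 -2.4180e+00] t 18.875
[-0.233  0.121  1.614  0.     1.409 -2.527] [-0.7 -0.3  0. ] 0.049969698439124285
0.89 2337 [[-0.0383 -0.0385  0.0068]
 [ 0.0056 -0.0009  0.0515]
 [ 0.0239  0.0204  0.0654]]
[ 11 101  47  24  17   0  38 139 361 103 112 117 107 126 122 289 611   0
   0]
0.008 0.022 88 [0.0071 0.0017 0.0124] ((7.805068492889404, 3.8394150733947754), (19.524755477905273, 6.64987850189209), 54.807552337646484)
0.022 0.04 641 [-0.0105 -0.0171  0.033 ] ((-9.354267120361328, -11.513534545898438), (86.51924896240234, 16.00548553466797), 39.658180236816406)
0.042 0.056 407 [0.0105 0.0031 0.0492] ((5.281851768493652, -3.1891250610351562), (55.74355697631836, 10.624476432800293), 52.3675651550293)
0.056 0.075 1022 [0.0045 0.0016 0.0634] ((0.6714935302734375, -0.017103195190429688), (56.26649856567383, 12.327390670776367), 41.27662658691406)
```

View pics/wrist11.png

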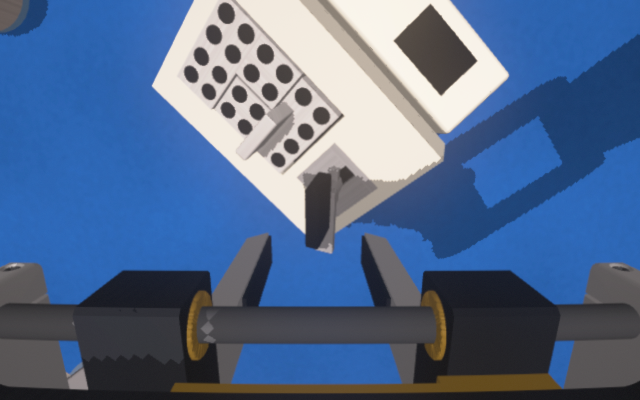

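Emit:
step_arm --deltas '[{"travel":[0,0.0005,0.05],"twist":0},{"travel":[0,0.0005,0.09],"twist":0},{"travel":[0,0.0005,0.1],"twist":0},{"travel":[0,0.0005,0.1],"twist":0}]'

```text
time: 19.48
tool_pos: [0.5378, -0.0385, 0.2163]
orientation: [3.141, -0.0, -2.416]
ft_force: [-0.7, -0.3, 0.3]
gripper_width: 0.05
```

Emit:
step_arm --deltas '[{"travel":[0,0,0],"twist":0},{"travel":[0,0,0],"twist":0}]' --jaw 0.03

```text
time: 19.73
tool_pos: [0.5388, -0.0387, 0.2181]
orientation: [-3.139, 0.002, -2.416]
ft_force: [0.2, 0.2, 0.9]
gripper_width: 0.0336
```

Emit:
step_arm --deltas '[{"travel":[0,0,0],"twist":10},{"travel":[0,0,0],"twist":20},{"travel":[0,0,0],"twist":30},{"travel":[0,0,0],"twist":40},{"travel":[0,0,0],"twist":45.5},{"travel":[0,0,0],"twist":45.5},{"travel":[0,0,0],"twist":45.5}]'

```text
time: 20.6
tool_pos: [0.5381, -0.0385, 0.217]
orientation: [3.142, 0.001, 3.075]
ft_force: [0.5, 1.1, 1.5]
gripper_width: 0.0301
```

Emit:
step_arm --deltas '[{"travel":[0,0,0],"twist":0},{"travel":[0,0,0],"twist":0},{"travel":[0,0,0],"twist":0},{"travel":[0,0,0],"twist":0}]' --jaw 0.0 --grip_force 30

```text
time: 21.1
tool_pos: [0.5384, -0.0376, 0.2163]
orientation: [3.139, 0.002, 3.074]
ft_force: [3.0, 4.5, -0.2]
gripper_width: 0.0118
```

```bash
python3 wing.py 12; python3 wing.py 12 scene; python3 bd.py "[0,0,-.0165]" "[0,0,-.018]"
```

```text
travel [ 0.0013 -0.001   0.0013] twist -45.5013188236176 now [ 0.5384 -0.0376  0.2163] [3.1393e+00 1.9000e-03 3.0735e+00] t 21.1
[-0.231  0.219  1.716  0.003  1.205 -1.735] [ 3.   4.5 -0.2] 0.011773177834696816
0.6 3181 [[-0.0249 -0.008   0.0042]
 [ 0.0166 -0.0004  0.0635]
 [ 0.0283  0.0071  0.0656]]
[  52  182   66    0    0    0   15   51  157  123  130  137  148  156
  157  315 1465    3    5]
0.008 0.022 66 [ 0.0113 -0.0006  0.0083] ((11.85263442993164, -0.5764544010162354), (10.758833885192871, 7.183053016662598), 0.9479301571846008)
0.022 0.04 346 [ 0.015  -0.0002  0.0344] ((-14.660404205322266, -0.6498327255249023), (86.45691680908203, 18.041152954101562), 0.18327435851097107)
0.042 0.056 511 [ 0.0276 -0.0004  0.0492] ((27.38959312438965, -0.47530698776245117), (11.816346168518066, 3.3433258533477783), 88.65425872802734)
0.056 0.075 1945 [ 0.0079 -0.0004  0.064 ] ((-0.0078277587890625, -0.1667160987854004), (12.25127124786377, 57.145870208740234), 89.654296875)
travel [ 0.0013 -0.001   0.0013] twist -45.50134626426165 now [ 0.5384 -0.0376  0.2163] [3.1393e+00 1.9000e-03 3.0735
[... 180 characters left out ...]
629]]
[18 24  7  6  0  3 40 82 16  5  8 12  9 11 21 38  2  0  0]
0.022 0.04 144 [-0.0325 -0.006   0.0296] ((-27.052982330322266, -3.4500856399536133), (20.024885177612305, 62.13219451904297), 86.45809936523438)
0.042 0.056 34 [-0.017  -0.0089  0.0497] ((-10.765310287475586, -12.479055404663086), (10.4152193069458, 36.974143981933594), 56.01457977294922)
0.056 0.075 61 [-0.0146 -0.0022  0.0606] ((-13.725275039672852, -0.4342365264892578), (16.987390518188477, 28.55785369873047), 84.72657775878906)
tool deltas per bay axis (cols x,y,z):
 [[ 0.8815  0.0016 -0.4721]
 [ 0.0025 -1.      0.0012]
 [-0.4721 -0.0022 -0.8815]]
[0,0,-.0165] [ 0.0078 -0.      0.0145]
[0,0,-.018] [ 0.0085 -0.      0.0159]
```

View pics/wrist12.png

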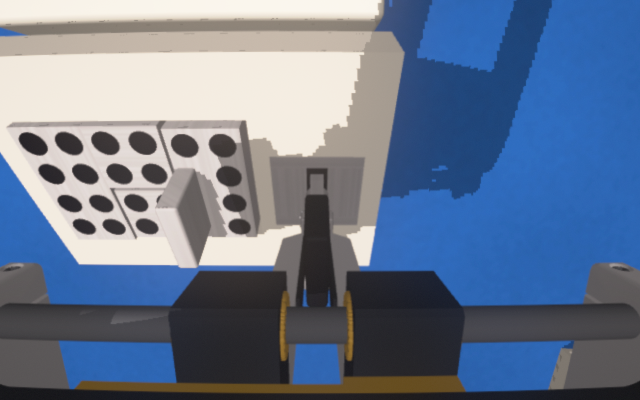

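Emit:
step_arm --deltas '[{"travel":[0.0,0.0,0.0],"twist":0},{"travel":[0.002,0.0,0.0037],"twist":0},{"travel":[0.004,0.0,0.0075],"twist":0},{"travel":[0.006,0.0,0.0112],"twist":0},{"travel":[0.0078,0.0,0.0145],"twist":0},{"travel":[0.0083,0.0,0.0155],"twist":0},{"travel":[0.0083,0.0,0.0155],"twist":0}]' --grip_force 45

```text
time: 22.18
tool_pos: [0.5307, -0.037, 0.2019]
orientation: [3.139, 0.003, 3.073]
ft_force: [2.8, 4.8, 3.8]
gripper_width: 0.0113
```

```bash
python3 wing.py 13
```

```text
travel [-0.0064 -0.001  -0.0131] twist -45.506673596496405 now [ 0.5307 -0.037   0.2019] [3.1394 0.0034 3.0734] t 22.175
[-0.234  0.221  1.747  0.003  1.171 -1.738] [2.8 4.8 3.8] 0.01134188918658497
0.76 2902 [[-0.024  -0.0078 -0.0087]
 [ 0.0186 -0.0004  0.0477]
 [ 0.0284  0.0071  0.0493]]
[   1    0   15   54  149  119  125  138  146  155  162  386 1311    0
    0    0    0    0    0]
0.008 0.022 274 [ 0.0137 -0.0003  0.0173] ((-13.537738800048828, -0.9216928482055664), (84.17445373535156, 17.9067325592041), 1.0319101810455322)
0.022 0.04 627 [ 0.0276 -0.0004  0.0314] ((27.063051223754883, -0.38448286056518555), (11.963651657104492, 3.8094394207000732), 89.40144348144531)
0.042 0.056 1783 [ 0.0074 -0.0005  0.048 ] ((1.035318374633789, -0.5426239967346191), (56.10693359375, 11.890541076660156), 0.3183780610561371)
```

View pics/wrist13.png

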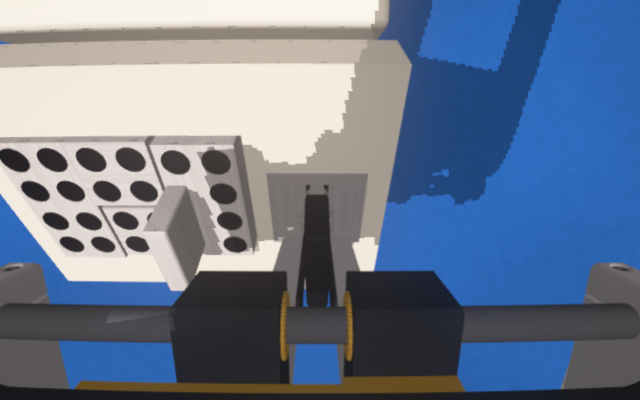

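Emit:
step_arm --deltas '[{"travel":[0.0005,0.0,0.001],"twist":0},{"travel":[0.0005,0.0,0.001],"twist":6},{"travel":[0.0005,0.0,0.001],"twist":12},{"travel":[0.0005,0.0,0.001],"twist":18},{"travel":[0.0005,0.0,0.001],"twist":24},{"travel":[0.0005,0.0,0.001],"twist":24}]' --grip_force 22

```text
time: 23.02
tool_pos: [0.5299, -0.0381, 0.2012]
orientation: [-3.141, 0.003, 2.656]
ft_force: [0.8, 2.9, 4.7]
gripper_width: 0.0147
```

```bash
python3 wing.py 14
```

```text
travel [-0.0065  0.003  -0.0137] twist -69.40369369983905 now [ 0.5299 -0.0381  0.2012] [-3.1413e+00  3.1000e-03  2.6563e+00] t 23.025
[-2.340e-01  2.210e-01  1.749e+00 -1.000e-03  1.169e+00 -1.319e+00] [0.8 2.9 4.7] 0.014688878582819174
0.64 3318 [[-0.0434 -0.0137 -0.0089]
 [ 0.014  -0.0031  0.0433]
 [ 0.0277  0.02    0.0492]]
[  17    0   17   80  314  167  157  173  170  199  201  499 1108    4
    1    0    0    0    0]
0.008 0.022 494 [-0.0077  0.0072  0.0172] ((-12.126773834228516, 8.62573528289795), (12.77116584777832, 86.85375213623047), 65.41902160644531)
0.022 0.04 783 [ 0.0214 -0.0058  0.0314] ((1.2107276916503906, -1.1852712631225586), (12.174436569213867, 55.150726318359375), 72.6648941040039)
0.042 0.056 1717 [ 0.0083 -0.0022  0.0478] ((1.1173267364501953, -1.0487308502197266), (12.033706665039062, 55.80171585083008), 72.67344665527344)
```

View pics/wrist14.png

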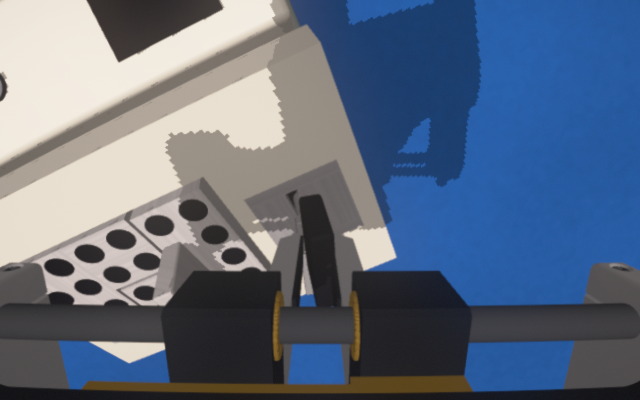

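Emit:
step_arm --deltas '[{"travel":[0,0,-0.004],"twist":0},{"travel":[0,0,-0.005],"twist":8},{"travel":[0,0,-0.005],"twist":16},{"travel":[0,0,-0.005],"twist":24},{"travel":[0,0,-0.005],"twist":32},{"travel":[0,0,-0.005],"twist":40},{"travel":[0,0,-0.005],"twist":40}]' --grip_force 10

```text
time: 24.0
tool_pos: [0.5303, -0.0379, 0.205]
orientation: [3.138, 0.002, 1.956]
ft_force: [5.8, 2.5, -2.9]
gripper_width: 0.0216
```

```bash
python3 wing.py 15
```

```text
travel [-0.0031  0.006  -0.01  ] twist -109.50106713214083 now [ 0.5303 -0.0379  0.205 ] [3.1381e+00 1.9000e-03 1.9565e+00] t 24.0
[-2.340e-01  2.160e-01  1.746e+00  1.000e-03  1.176e+00 -6.200e-01] [ 5.8  2.5 -2.9] 0.021621726488138232
0.56 4815 [[-0.0251 -0.0259 -0.0031]
 [ 0.0059 -0.0034  0.0422]
 [ 0.0191  0.0417  0.0517]]
[  71   32    0   64  546  196  273  282  295  327  326  359 1837   20
    3    0    3    2    2]
0.008 0.022 681 [-0.0113  0.0248  0.0188] ((-6.576004981994629, 12.650827407836914), (15.381387710571289, 84.9842758178711), 33.28237533569336)
0.022 0.04 1302 [ 0.0087 -0.0065  0.0314] ((5.332488059997559, 0.6714687347412109), (11.830381393432617, 55.31730651855469), 21.642913818359375)
0.042 0.056 2387 [ 0.0046 -0.0045  0.0494] ((6.135263442993164, 2.961832046508789), (24.792572021484375, 56.324317932128906), 32.5782470703125)
```

View pics/wrist15.png

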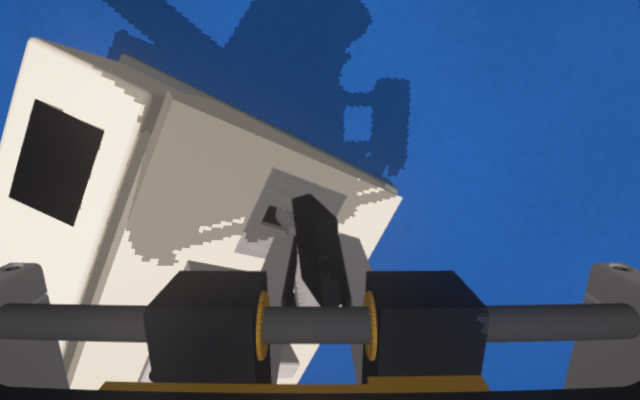

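Emit:
step_arm --deltas '[{"travel":[0,0,0],"twist":8},{"travel":[0,0,0],"twist":16},{"travel":[0,0,0],"twist":24},{"travel":[0,0,0],"twist":32},{"travel":[0,0,0],"twist":38},{"travel":[0,0,0],"twist":38}]'

```text
time: 24.85
tool_pos: [0.5303, -0.038, 0.2058]
orientation: [3.138, -0.001, 1.295]
ft_force: [3.5, 2.5, 3.0]
gripper_width: 0.0232
```

```bash
python3 wing.py 16
```

```text
travel [ 0.0013  0.0066 -0.0091] twist -147.38326901457413 now [ 0.5303 -0.038   0.2058] [ 3.1377e+00 -5.0000e-04  1.2953e+00] t 24.85
[-0.234  0.215  1.745  0.     1.177  0.041] [3.5 2.5 3. ] 0.023205556072692618
0.66 4938 [[-0.006  -0.0285  0.0006]
 [ 0.0042 -0.0031  0.0452]
 [ 0.0097  0.0346  0.0519]]
[  47    3    2   61  413  189  285  298  304  328  356  356 2151   43
    0    1    1    0    0]
0.008 0.022 551 [0.0063 0.0215 0.0186] ((2.8844399452209473, 6.483911514282227), (70.259521484375, 14.414631843566895), 89.03345489501953)
0.022 0.04 1329 [ 0.0047 -0.0048  0.0314] ((9.264434814453125, -2.777313232421875), (56.53184127807617, 19.510414123535156), 77.30408477783203)
0.042 0.056 2729 [ 0.0013 -0.0041  0.0495] ((-0.40519046783447266, -0.9363136291503906), (55.715240478515625, 12.852561950683594), 86.71437072753906)
```

View pics/wrist16.png

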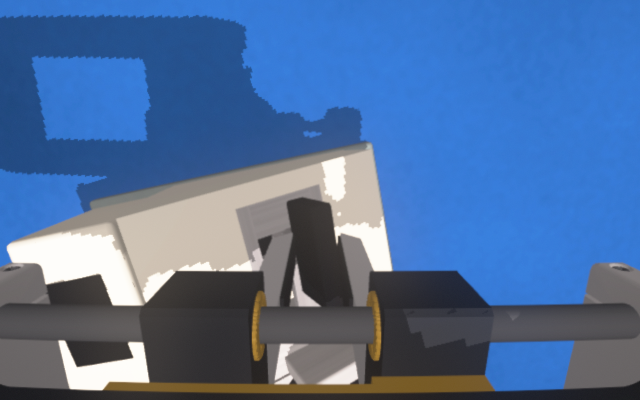

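Emit:
step_arm --deltas '[{"travel":[0,0,0],"twist":5},{"travel":[0,0,0],"twist":9},{"travel":[0,0,0],"twist":9}]' --grip_force 14

```text
time: 25.32
tool_pos: [0.53, -0.0377, 0.2056]
orientation: [3.139, -0.001, 1.139]
ft_force: [3.8, 4.1, 3.4]
gripper_width: 0.0248
```

Emit:
step_arm --deltas '[{"travel":[0,0,0],"twist":9},{"travel":[0,0,0],"twist":0},{"travel":[0,0,0],"twist":0}]' --jaw 0.055

```text
time: 25.7
tool_pos: [0.5278, -0.0382, 0.2039]
orientation: [-3.139, 0.002, 1.135]
ft_force: [-0.8, 0.2, -0.1]
gripper_width: 0.0512
```

Emit:
step_arm --deltas '[{"travel":[0,0,-0.05],"twist":0},{"travel":[0,0,-0.1],"twist":0},{"travel":[0,0,-0.13],"twist":0},{"travel":[0,0,-0.13],"twist":0}]'

```text
time: 26.2
tool_pos: [0.5297, -0.0385, 0.3371]
orientation: [3.137, -0.0, 1.134]
ft_force: [0.1, -1.0, 1.0]
gripper_width: 0.0548
```

```bash
python3 wing.py 17; python3 chk.py 17; python3 wing.py 17 scene
```

```text
travel [0.003  0.006  0.1222] twist -156.6027103144506 now [ 0.5297 -0.0385  0.3371] [ 3.1366e+00 -2.0000e-04  1.1344e+00] t 26.2
[-2.350e-01  8.500e-02  1.608e+00 -1.000e-03  1.444e+00  2.010e-01] [ 0.1 -1.   1. ] 0.054842954429065206
0.87 2418 [[-0.0065 -0.0281 -0.0014]
 [ 0.0041  0.0063  0.0346]
 [ 0.0102  0.0546  0.0523]]
[ 35  29   2  82 568 150 103 106 100 117 114 116 743  69   0   0   0   0
   0]
0.008 0.022 755 [0.0046 0.031  0.0186] ((0.3912782669067383, 16.39549446105957), (81.92741394042969, 18.04142189025879), 87.0836410522461)
0.022 0.04 473 [ 0.0047 -0.0027  0.0313] ((4.584320068359375, -1.6241741180419922), (56.23073196411133, 9.387537002563477), 78.47647857666016)
0.042 0.056 990 [ 0.001  -0.0014  0.0499] ((-0.3793468475341797, -0.4757862091064453), (56.026248931884766, 12.544194221496582), 87.42696380615234)
travel [-0.1124  0.0446  0.0847] twist 69.02969937852814 now [ 0.528  -0.038   0.3331] [-3.1390e+00  1.1000e-03  1.1351e+00] t 26.3
[-0.03023442 -0.47239885 -0.3385512 ] 0.0550116514096828
0.76 4481
[[-0.0301 -0.0348 -0.0015]
 [-0.0099 -0.0177  0.    ]
 [ 0.0109 
[... 408 characters left out ...]
 [-3.1368e+00  1.3000e-03  1.1355e+00] t 26.4
[-0.235  0.089  1.614 -0.     1.443  0.2  ] [-0.6  1.4 -0.1] 0.05512695971558735
0.65 204 [[-0.0069 -0.0312  0.0098]
 [ 0.0023 -0.0043  0.0434]
 [ 0.01    0.0535  0.0506]]
[ 0  0  4 27 26  6  9  9  4 10  6 61 39  0  0  0  0  0  0]
0.008 0.022 61 [0.0059 0.0219 0.0161] ((2.0288162231445312, 13.602996826171875), (84.57057189941406, 15.898428916931152), 88.3249740600586)
0.022 0.04 34 [ 0.0004 -0.02    0.0311] ((4.510565280914307, -6.755779266357422), (51.03571701049805, 11.160400390625), 73.7591552734375)
0.042 0.056 102 [-0.     -0.0053  0.0476] ((-0.12852740287780762, -2.71124267578125), (56.67376708984375, 11.520763397216797), 86.27336120605469)
```

View pics/wrist17.png

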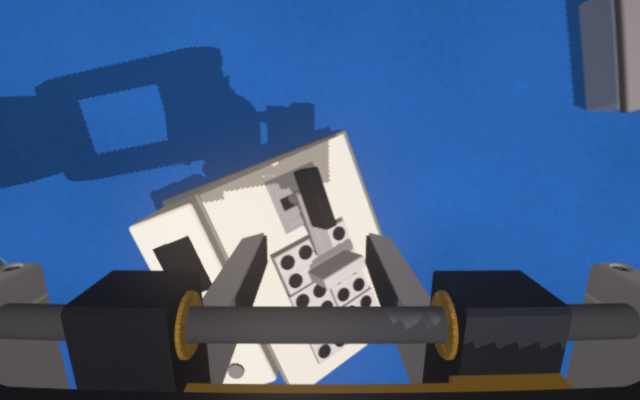

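View pics/scene17.png

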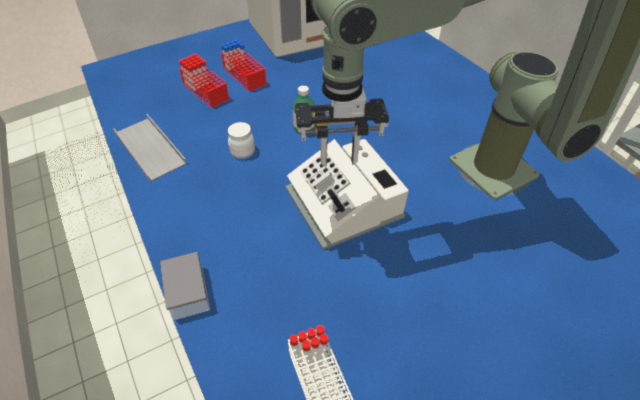

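```bash
python3 -c "
from bench import env
print(env.state()['time']); print(env.finish_job())"
```

```text
26.5
the job is handed in; nothing more can be done
None
```

The block is seated in the bay and the fastener is locked. I handed the job in at 26.5 s, and the hand-in reports no verdict.

**What I did:** The tool can only point straight down. I gripped the rib off-centre and pressed the block onto the fixed block's sloped top, so that it tilted to 28° in the jaws. I lowered it into the recess square to the deck and let go. Then I used the fingers as a fork to line the wing up with the slot, pushed it in by about 16 mm, and turned it clockwise to its stop.

**Last checks (wrist camera, after backing off):**

| Check | Result | Limit |
|---|---|---|
| Block height above its seat | about 0.3 mm | 2.5 mm |
| Block tilt | about 0.3° | about 3.4° (0.06 rad) |
| Block offset in the deck plane | about 2 mm, block partly hidden by the arm (about 0.8 mm before locking) | 6 mm |
| Block turn from the bay's direction | about 0.3° | about 6.9° (0.12 rad) |
| Fastener turn | about 92–93°, clamp arm across the block | at least 80° (1.4 rad) |
| Fastener depth after letting go | about 14 mm | more than 12 mm |

- **Clearances:** The gripper was open and clear of everything when I handed in. I kept clear of the rack, bottle and jar, and they look unmoved in the scene picture, but I did not measure them again at the end.
- **Failed or disagreeing:** My first try at tilting the block, by swinging it on the bench edge, left only about 4° of tilt. The cameras read heights about 2 mm high, so I subtracted that.

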